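# Close down the glue-up bench

## Robot

A 6-joint arm with a two-finger parallel gripper is mounted at the origin on the work surface. World frame = base frame: x ahead of the robot, y to its left, z up, the work surface at z = 0. Lengths are in mm, angles in degrees, forces in N, time in s.
With the tool pointing down it reaches from about 300 to 750 mm from the base axis. Payload 8.5 kg.
Tool frame: the origin (TCP) lies on the centre line of the jaws, within the pads' length; the fingertips stand 22 mm ahead of it and the grasp point (between the pads) lies 3 mm ahead of it (r.finger_overhang is the distance from the TCP to the fingertips, in mm); z points along the fingers, y is the line along which they close (so a half turn about z gives the same grasp; the last joint's range is limited). The gripper opens to 88 mm and grips with 3 to 60 N. Pads are 18 mm wide; open, the fingers measure 123 mm over their backs; the gripper's body (75 mm by 187 mm) begins 45 mm behind the grasp point.
Start: joints at [-12.336, 21.807, 74.336, -0, 83.858, -12.336], TCP at [549.982, 0.002, 260.748] pointing down, gripper open.
Joint ranges: [-178.18, 178.18], [-50.72, 133.34], [12.68, 142.11], [-81.47, 261.47], [9.98, 163.14], [-165.26, 165.26]. Speed limits (degrees/s): [136.94, 136.94, 180, 180, 180, 180].

## Interface

Orientations are given as [roll, pitch, yaw] about the fixed x, y, z axes, in that order (R = Rz(yaw) Ry(pitch) Rx(roll)).
In Python, from rig import r, capture, camera_model gives the robot as it stands.
- The arm moves only by the shell command python3 -m pendant 'ROWS'. ROWS is JSON, a list of rows, each an object with "angular": the turn, a rotation vector about the world's x, y, z in degrees, a list of three; "delta_pos": the shift along the world's x, y, z in mm, a list of three; "gripper": the finger opening in mm, from 0 to 88.1. A call has 1 to 10 rows; each row is the pose to reach, as a shift and turn from the pose commanded when the call began; what a row does not reach only later rows make up. A row lasts 1/12 s, in which the tool goes at most 41.7 mm and 7.16 degrees, less where a joint would pass 70% of its speed; a pose out of reach is approached as far as the arm can. A call with a gripper value outside its range is refused whole. The fingers move at their own pace and stop on an object; the grip force is fixed at half the most. Time passes only in rows, so rows that repeat a pose let the fingers close. It gives the time, the measured TCP pose, the force, the opening and the grip force at its end, in the units of the state.
- r.read_state(): the state, without advancing time (a new reading comes with each control period).
- capture(name): name is "scene" or "side" or "wrist"; returns the picture (420x560x3 uint8, red, green, blue); there is no depth.
- camera_model(name): a dict with "fovy" (degrees; the focal length in pixels is half the picture's height over the tangent of half this angle, whatever the lens; pixels are square), "cx", "cy" (the principal point, pixels), "rvec" (rotation vector, rad) and "tvec" (3), from world to camera coordinates, as OpenCV has them. Camera axes: x right, y down, z forward; pixel columns grow to the right and rows downward; lengths in mm; the calibration is good to about 2 mm. A picture is of the moment at which its call begins: read the wrist's pose just before it. camera_model takes no time and is no camera call; for the wrist camera it gives the pose at the moment of the call.
- r.job_done(): hands the job in; it is judged then, once.
The state is a dict: "clock": time; "joints": joint angles; "qd": joint speeds; "tau": joint torques, N m; "ee_pos": TCP position; "tool_rot": TCP orientation; "contact_force": force on the tool from outside, world axes, zero at the start; "moment": the same for the moment, N m; "width": finger opening in mm; "gripper_force": force on a finger pad.
Only numpy, scipy, OpenCV 4.12 (cv2) and the standard library are available. Lean on these libraries where they do the work, as an engineer would, in place of code of your own. Each camera call takes 0.05 s, during which the arm holds its last target. There are 200 camera calls.

## Task

Close down the glue-up bench: first flip the glue warmer's red toggle switch off, all the way over away from the robot; then lift the glue pot off the warmer by its handle, keep it upright, and stand it wholly on the round cork mat. Also slide every scraper lying on the bench, blade first, into a slot of the slanted rack (any slots, before or after) and push it fully home, leaving the other things on the bench where they are.

Things in the scene. Friction and masses are not known exactly. Their poses are not given: they have to be found in the camera images.
- scraper_red: Glue scraper with a dark red handle, 100 g, flat on the bench at the start (may be absent). Handle: straight bar 84 long x 20 wide x 22 high. From its front end a flat steel blade 64 long x 32 wide x 4 thick, underside flush with the handle's. Origin: on the underside below the handle's middle. x to the blade tip (handle -42 to +42, blade +42 to +106), z up from the underside.
- scraper_pale: Glue scraper with a pale cream handle, 100 g, flat on the bench at the start (may be absent). Handle: straight bar 84 long x 20 wide x 22 high. From its front end a flat steel blade 64 long x 32 wide x 4 thick, underside flush with the handle's. Origin: on the underside below the handle's middle. x to the blade tip (handle -42 to +42, blade +42 to +106), z up from the underside.
- scraper_black: Glue scraper with a black handle, 100 g, flat on the bench at the start (may be absent). Handle: straight bar 84 long x 20 wide x 22 high. From its front end a flat steel blade 64 long x 32 wide x 4 thick, underside flush with the handle's. Origin: on the underside below the handle's middle. x to the blade tip (handle -42 to +42, blade +42 to +106), z up from the underside.
- scraper_green: Glue scraper with a green handle, 100 g, flat on the bench at the start (may be absent). Handle: straight bar 84 long x 20 wide x 22 high. From its front end a flat steel blade 64 long x 32 wide x 4 thick, underside flush with the handle's. Origin: on the underside below the handle's middle. x to the blade tip (handle -42 to +42, blade +42 to +106), z up from the underside.
- rack: Fixed wooden scraper rack, 230 wide, that carries the sloping bed. Origin at bench level below the slot mouths; x points the way the mouths face, away from the robot and to its right. The bed is a floor board with a cover board above it, making four side-by-side slots that dip 30 degrees towards the robot.
- bed: Rack's bed. Origin: floor board's upper face, middle of the row of mouths, 56 above the bench. x out of the slots, 30 degrees upward; y along the row; z square to the floor. Slots 40 wide, 8 high (z 0 to 8), end wall at x = -56. Cover at z 8 to 18, x -66 to 0; floor goes on uncovered as a lip to x = +25. A scraper fully home: on the floor, tip at the end wall, origin at x = +50, z = 0.
- slot0 (a point): Middle of the mouth of slot 0, on the floor board, at y = -81 in the bed's frame (slots 54 apart).
- slot1 (a point): Middle of the mouth of slot 1, on the floor board, at y = -27 in the bed's frame (slots 54 apart).
- slot2 (a point): Middle of the mouth of slot 2, on the floor board, at y = 27 in the bed's frame (slots 54 apart).
- slot3 (a point): Middle of the mouth of slot 3, on the floor board, at y = 81 in the bed's frame (slots 54 apart).
- pot: Lidded aluminium glue pot with a red band, 0.35 to 0.65 kg, 94 diameter at the lid, 76 high, on the warmer's steel plate at the start. Origin: centre of its underside, z up. Above it a rigid dark wooden handle bar along its y, 14 x 14, 88 long, its middle 115 above the underside, on two thin steel uprights at y = +/-41; 32 free between lid and bar.
- pot_grip (a point): Middle of the pot's handle bar.
- mat: Round cork mat, 150 diameter, 5 thick, fixed on the bench. Origin: centre of its underside; top at 5.
- warmer: Fixed glue warmer: green box 165 x 165 x 60 centred at y = -38 with a 150 x 150 steel plate on top (plate top at 64), and a grey step 20 high at y = 43 to 123 that carries the switch. Origin: bench level, z up, x away from the robot as a rule.
- switch (a joint): Toggle lever of the warmer: hinge along the warmer's y, 42 above the bench at warmer x = 0, y = 83. 0 = on, leaning 0.5 rad to the warmer's -x (towards the robot); 1.0 = off, leaning 0.5 rad to its +x. Turns lightly (about 1 N at the ball) and stays where it is left. Rod 10 thick.
- switch_tip (a point): Centre of the red ball (26 diameter) at the lever's end, 80 from the hinge.
- sanding_block: Bystander: cork sanding block 90 x 50 x 32; origin centre of underside.
- glue_bottle: Bystander: yellow bottle, 56 diameter, 150 high; origin centre of underside.
- tape_roll: Bystander: grey plastic ring 100 diameter, 50 high; origin centre of underside.
- offcut: Bystander: wooden offcut 50 x 30 x 25; origin centre of underside.
Mind the look-alikes: they are no part of the job. Leave any blue look-alike of the scraper_green alone. Leave any orange look-alike of the scraper_red alone.

How it is judged (in metres and radians):
On the way, in this order (a step that is already met when the one before it is completed fails the run):
1. the warmer is switched off (lever beyond 0.85 rad) (value of joint switch above 0.85 rad), for 0.2 s.
2. then the pot stands wholly on the cork mat, upright (horizontal distance between pot and mat below 0.03 m and z of pot in the frame of mat between 0 and 0.011 m and angle between pot's own z axis and vertical below 0.12 rad and linear speed of pot below 0.03 m/s), for 0.3 s.
At the end, for the whole second after the job is handed in: The switch is off (beyond 0.85 rad of 1.0); the pot stands upright (within 0.12 rad) and at rest wholly on the cork mat (centres within 30 mm); each scraper present lies at rest in a rack slot, blade first, within 10 mm of fully home (all of step 2 and value of joint switch above 0.85 rad and x of scraper_red in the frame of bed between 0.04 and 0.06 m and z of scraper_red in the frame of bed between -0.008 and 0.012 m and y of scraper_red in the frame of bed between -0.11 and 0.11 m and angle between the x axis of each of scraper_red, scraper_pale, scraper_black, scraper_green and the x axis of bed, either way round below 0.25 rad and linear speed of each of scraper_red, scraper_pale, scraper_black, scraper_green below 0.03 m/s and x of scraper_pale in the frame of bed between 0.04 and 0.06 m and z of scraper_pale in the frame of bed between -0.008 and 0.012 m and y of scraper_pale in the frame of bed between -0.11 and 0.11 m and x of scraper_black in the frame of bed between 0.04 and 0.06 m and z of scraper_black in the frame of bed between -0.008 and 0.012 m and y of scraper_black in the frame of bed between -0.11 and 0.11 m and x of scraper_green in the frame of bed between 0.04 and 0.06 m and z of scraper_green in the frame of bed between -0.008 and 0.012 m and y of scraper_green in the frame of bed between -0.11 and 0.11 m); the robot touches nothing.
It fails at once if the glue pot is tipped by more than 35 degrees (angle between pot's own z axis and vertical above 0.61 rad).
It fails at once if a bystander is moved by more than 50 mm (distance of any of sanding_block, glue_bottle, tape_roll, offcut from where it was at the start of the episode above 0.05 m).
Of scraper_red, scraper_pale, scraper_black, scraper_green only 3 to 4 are there at a start; the rules pass over those that are not, and their reading is None.
At some moment in a run one of scraper_red, scraper_pale, scraper_black, scraper_green, pot may be knocked a few centimetres aside while the robot is not near it.
It also fails if it takes over 210 s, if anything falls off the work surface, if the arm or the gripper's body presses on something with over 40 N, if the wrist force passes 120 N, or if a joint passes its speed limit or range.

## Working session

There is one attempt and no reset: what is moved stays moved. The work goes in short steps, Python scripts to look and compute and a shell command to move; the robot and the scene stay as the last step left them, time stands still between calls to the robot, and variables do not carry over. Pictures are saved under pics/ and viewed, at most 14 in all, crops included, and the job is handed in when it is done.

```bash
ls; mkdir -p pics; python3 - <<'E'
from rig import r,capture,camera_model
import cv2
for n in ["scene","side","wrist"]:
    m=camera_model(n);print(n,m)
    cv2.imwrite(f"pics/{n}0.png",capture(n)[:,:,::-1])
print(r.read_state())
E
```

```text
pics
scene {'fovy': 48.48375599211802, 'cx': 276.2260070861775, 'cy': 206.67599354240372, 'rvec': array([ 0.97413417,  2.31905489, -1.17550827]), 'tvec': array([ 363.20669814, -117.05936546, 1664.0162605 ])}
side {'fovy': 43.611620481500196, 'cx': 280.2226006900883, 'cy': 207.3319849170822, 'rvec': array([ 2.16923463, -0.20430908,  0.09188701]), 'tvec': array([-544.85690363,  173.40479343, 1333.2734633 ])}
wrist {'fovy': 58.81871717918881, 'cx': 277.5578488973852, 'cy': 209.41135445577635, 'rvec': array([-2.84118212e+00,  8.81411772e-04, -1.11481100e-03]), 'tvec': array([-550.29783599,  -39.1125925 ,  388.0666666 ])}
{'clock': 0.15, 'joints': array([-1.23345861e+01,  2.18330490e+01,  7.43667298e+01, -1.10773980e-03,
        8.38596120e+01, -1.23376694e+01]), 'qd': array([-0.05915384, -0.17037767, -0.13784893, -0.06628583,  0.00743214,
       -0.03549354]), 'tau': array([ 2.75231861e-03, -4.38084304e+01, -2.24613369e+01,  7.13452022e-02,
        3.43442336e-02, -8.91773107e-05]), 'ee_pos': array([5.49838210e+02, 4.00285649e-02, 2.60318305e+02]), 'tool_rot': array([-1.79941745e+02, -1.16143638e-02,  9.00031964e+01]), 'contact_force': array([-0.06737543, -0.90094889, -0.40310085]), 'moment': array([ 0.02990775, -0.01472144, -0.0240466 ]), 'gripper_force': 0.0, 'width': 87.85733914644524}
```

View pics/scene0.png

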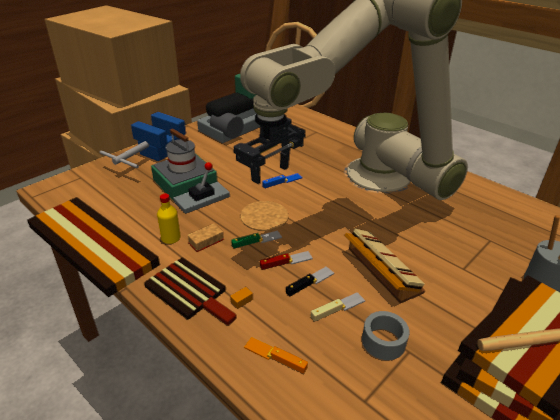

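View pics/side0.png

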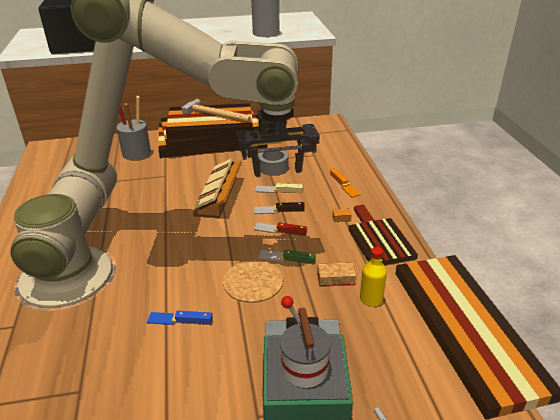

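Scene picture: scrapers are green (255,239), red (285,260), black (310,281) and cream (337,306). The rack is at (385,265), mat (265,214), pot (180,158), lever ball (208,167), and the blue and orange decoys are at (282,180) and (275,355). The side picture agrees: ball (287,301), handle bar (307,327), mat (253,280), rack (217,187).

```bash
cat > h.py <<'E'
import numpy as np,cv2
from rig import r,capture,camera_model
def P(m):
    f=210/np.tan(np.radians(m["fovy"]/2)); K=np.array([[f,0,m["cx"]],[0,f,m["cy"]],[0,0,1]])
    return K,cv2.Rodrigues(np.array(m["rvec"]))[0],np.array(m["tvec"]).reshape(3)
def ray(m,uv,z):
    K,R,t=P(m); c=-R.T@t; d=R.T@np.linalg.solve(K,[uv[0],uv[1],1.]); return c+d*(z-c[2])/d[2]
def tri(ma,a,mb,b):
    Q=[]
    for m in(ma,mb):
        K,R,t=P(m);Q.append(K@np.c_[R,t])
    X=cv2.triangulatePoints(Q[0],Q[1],np.float64(a).reshape(2,1),np.float64(b).reshape(2,1))[:,0];return X[:3]/X[3]
def proj(m,X):
    K,R,t=P(m); x=(K@(R@np.asarray(X,float).T+t[:,None])); return (x[:2]/x[2]).T
def blobs(img,lo,hi,amin=20):
    hsv=cv2.cvtColor(img,cv2.COLOR_RGB2HSV); k=cv2.inRange(hsv,np.array(lo),np.array(hi))
    n,l,s,c=cv2.connectedComponentsWithStats(k); return [(c[i].round(1),s[i],np.argwhere(l==i)[:,::-1]) for i in range(1,n) if s[i][4]>=amin]
E
python3 - <<'E'
from h import *
np.set_printoptions(precision=1,suppress=True)
ms,md=camera_model("scene"),camera_model("side")
S=cv2.imread("pics/scene0.png")[:,:,::-1].copy();D=cv2.imread("pics/side0.png")[:,:,::-1].copy()
print("ball",tri(ms,(208,167),md,(287,301)))
print("bar",tri(ms,(179,134),md,(307,327)))
print("mat",ray(ms,(265,214.5),5),ray(md,(253,281),5))
for n,a,b in [("green",(245,240),(300,257)),("red",(275,261),(293,229)),("black",(300,285),(291,207)),("pale",(326,309),(289,187.5))]: print(n,tri(ms,a,md,b),ray(ms,a,15),ray(md,b,15))
for n,a,b in [("green",(272,237),(270,256)),("red",(301,257),(265,228)),("black",(324,274),(264,210)),("pale",(353,300),(264,188))]: print(n,"blade",ray(ms,a,3),ray(md,b,3))
for nm,im in(("S",S),("D",D)):
  for c,lo,hi in(("red",(0,180,60),(6,255,255)),("green",(60,120,30),(85,255,255)),("black",(0,0,0),(179,255,30))):
    print(nm,c,[(b[0],b[1][2:]) for b in blobs(im,lo,hi,40)][:14])
cv2.imwrite("pics/crop1.png",np.vstack([cv2.resize(S[215:330,330:450],None,fx=5,fy=5,interpolation=2)])[:,:,::-1])
E
```

```text
ball [ 512.9 -309.4  114.6]
bar [ 520.4 -444.8  181.9]
mat [ 459.3 -109.4    5. ] [ 463.9 -117.     5. ]
green [594.6 -57.   12.2] [594.9 -54.2  15. ] [595.  -61.3  15. ]
red [599.8  65.9  12.4] [597.5  68.5  15. ] [601.4  59.9  15. ]
black [616.8 173.9  11. ] [617.  176.9  15. ] [617.1 166.2  15. ]
pale [632.3 274.5  13.6] [632.7 275.4  15. ] [632.1 272.   15. ]
green blade [520.3 -18.8   3. ] [521.5 -28.2   3. ]
red blade [525.4  99.5   3. ] [527.9  95.4   3. ]
black blade [532.4 187.9   3. ] [539.  183.6   3. ]
pale blade [553.  298.8   3. ] [557.8 303.1   3. ]
S red [(array([180.8, 162.2]), array([26,  6, 56], dtype=int32)), (array([207.9, 165.7]), array([ 7,  8, 41], dtype=int32)), (array([164.3, 197.6]), array([ 9, 10, 71], dtype=int32)), (array([ 98.7, 239.2]), array([ 87,  66, 727], dtype=int32)), (array([274.4, 261.1]), array([ 29,  15, 247], dtype=int32)), (array([192.4, 279.9]), array([ 46,  32, 244], dtype=int32)), (array([201.9, 301. ]), array([ 79,  49, 613], dtype=int32)), (array([554.9, 322.9]), array([ 13,  15, 103], dtype=int32)), (array([530. , 361.8]), array([ 49,
[... 1150 characters left out ...]
2))]
D red [(array([122. , 115.4]), array([ 7, 17, 47], dtype=int32)), (array([187.4, 115.2]), array([42,  4, 93], dtype=int32)), (array([370.5, 232.3]), array([ 34,  55, 402], dtype=int32)), (array([390.4, 238.6]), array([ 29,  37, 161], dtype=int32)), (array([291.1, 228.3]), array([ 29,  12, 203], dtype=int32)), (array([473.4, 335.8]), array([ 108,  148, 1571], dtype=int32)), (array([286.9, 301.4]), array([ 11,  12, 106], dtype=int32)), (array([304.5, 372.1]), array([ 47,  17, 153], dtype=int32))]
D green []
D black [(array([46.8, 33.5]), array([24, 46, 69], dtype=int32)), (array([75.6, 32.3]), array([ 39,  44, 377], dtype=int32)), (array([269.6, 115.2]), array([24, 10, 53], dtype=int32))]
```

View pics/crop1.png

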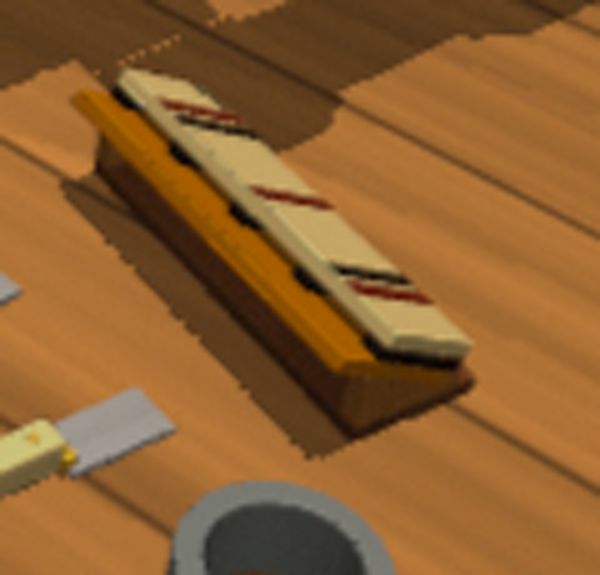

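The crop shows the rack's lip front edge running from (344.4,234.4) to (398,288.6) full-frame, with four slots behind it.

```bash
python3 - <<'E'
from h import *
np.set_printoptions(precision=1,suppress=True)
ms,md,mw=[camera_model(n) for n in("scene","side","wrist")]
a,b=ray(ms,(344.4,234.4),68.5),ray(ms,(398,288.6),68.5);print("lip",a,b,np.linalg.norm(a-b))
y=(b-a)/np.linalg.norm(b-a);x=np.array([y[1],-y[0],0]);print("x dir",x,np.degrees(np.arctan2(x[1],x[0])),"rack org",(a+b)/2-x*25*np.cos(np.pi/6))
K,R,t=P(mw);print("wristcam",-R.T@t,R[2]); print("bottle",ray(ms,(170,240),0),ray(md,(373,303),0))
D=cv2.imread("pics/side0.png");cv2.imwrite("pics/crop2.png",cv2.resize(D[280:420,240:400],None,fx=4,fy=4))
E
```

```text
lip [428.9 169.1  68.5] [501.7 384.9  68.5] 227.77878809499785
x dir [ 0.9 -0.3  0. ] -18.64027149478627 rack org [444.8 283.9  68.5]
wristcam [550.   77.2 382.8] [ 0.  -0.3 -1. ]
bottle [ 736.8 -222.1    0. ] [ 732.8 -241.7    0. ]
```

```bash
python3 -m pendant '[{"delta_pos":[-20,-40,30],"angular":[0,0,0],"gripper":0},{"delta_pos":[-40,-80,60],"angular":[0,0,0],"gripper":0},{"delta_pos":[-60,-110,90],"angular":[0,0,0],"gripper":0},{"delta_pos":[-70,-140,110],"angular":[0,0,0],"gripper":0},{"delta_pos":[-80,-170,120],"angular":[0,0,0],"gripper":0},{"delta_pos":[-90,-200,120],"angular":[0,0,0],"gripper":0},{"delta_pos":[-90,-230,120],"angular":[0,0,0],"gripper":0},{"delta_pos":[-90,-250,120],"angular":[0,0,0],"gripper":0},{"delta_pos":[-90,-250,120],"angular":[0,0,0],"gripper":0},{"delta_pos":[-90,-250,120],"angular":[0,0,0],"gripper":0}]'
python3 - <<'E'
from h import *
cv2.imwrite("pics/w1.png",capture("wrist")[:,:,::-1])
E
```

```text
clock: 0.98
ee_pos: [459.8, -250.5, 380.2]
tool_rot: [-180.0, -0.1, 89.9]
contact_force: [0.5, 0.2, -0.2]
width: 23.9
gripper_force: 0.0
```

View pics/w1.png

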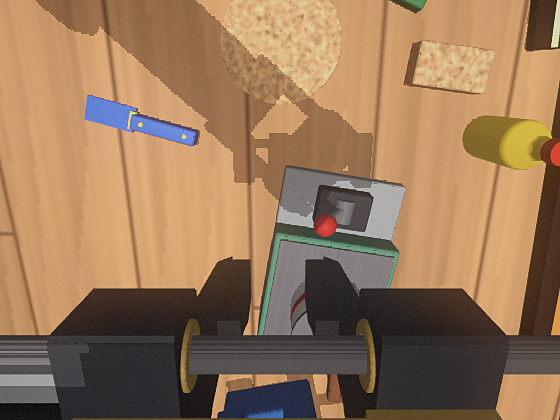

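Wrist picture: ball at (326,226), step far edge from (286,166) to (405,186), plate far corners (280,235) and (397,252), mat around (281,43).

```bash
python3 - <<'E'
from h import *
np.set_printoptions(precision=1,suppress=True)
m=camera_model("wrist");ms,md=camera_model("scene"),camera_model("side")
a,b=ray(m,(286,166),20),ray(m,(405,186),20);yaw=np.arctan2(*(b-a)[1::-1]);print("step",a,b,np.linalg.norm(b-a),np.degrees(yaw))
c,d=ray(m,(280,235),64),ray(m,(397,252),64);print("plate",c,d,np.linalg.norm(d-c),np.degrees(np.arctan2(*(d-c)[1::-1])))
ux=np.array([np.cos(yaw),np.sin(yaw),0]);uy=np.array([-ux[1],ux[0],0])
print("ball",ray(m,(326,226),112.2),"origin",(a+b)/2-uy*123)
I=capture("wrist")
print("mat L,R",ray(m,(219.5,38),5),ray(m,(342,40),5),"bottom",ray(m,(283,104),5), "sideL,R",ray(md,(223,281),5),ray(md,(284,281),5))
E
```

```text
step [ 471.9 -262.3   20. ] [ 630.5 -289.3   20. ] 160.96269116935937 -9.680437531575915
plate [ 463.8 -341.9   64. ] [ 613.5 -365.4   64. ] 151.5413404799558 -8.902172976165962
ball [ 514.6 -312.7  112.2] origin [ 530.5 -397.1   20. ]
mat L,R [ 389.8 -106.6    5. ] [ 540.  -108.9    5. ] bottom [ 467.9 -184.5    5. ] sideL,R [ 390.7 -102.6    5. ] [ 539.4 -131.8    5. ]
```

View pics/crop2.png

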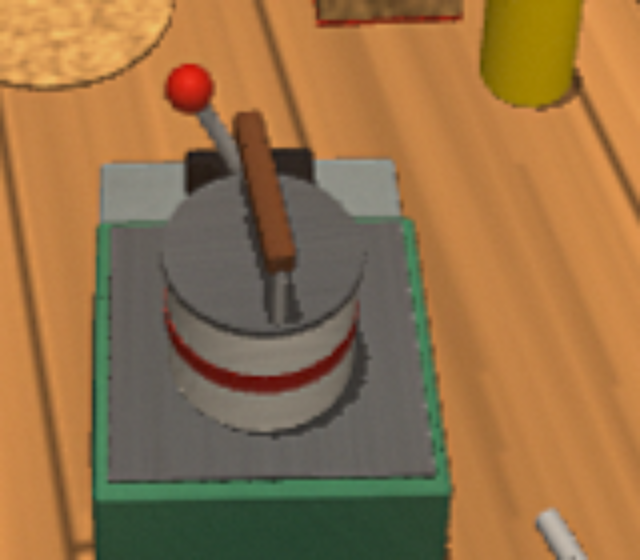

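```bash
python3 -m pendant '[{"delta_pos":[0,-15,-38],"angular":[0,0,0],"gripper":0},{"delta_pos":[0,-30,-76],"angular":[0,0,0],"gripper":0},{"delta_pos":[0,-45,-112],"angular":[0,0,0],"gripper":0},{"delta_pos":[0,-52,-150],"angular":[0,0,0],"gripper":0},{"delta_pos":[0,-52,-190],"angular":[0,0,0],"gripper":0},{"delta_pos":[0,-52,-228],"angular":[0,0,0],"gripper":0},{"delta_pos":[0,-52,-255],"angular":[0,0,0],"gripper":0},{"delta_pos":[0,-52,-264],"angular":[0,0,0],"gripper":0},{"delta_pos":[0,-52,-264],"angular":[0,0,0],"gripper":0}]'
python3 - <<'E'
from h import *
np.set_printoptions(precision=1,suppress=True)
md=camera_model("side");ms=camera_model("scene")
a,b=ray(md,(310,345.5),186),ray(md,(302.3,309),186);print(a,b,np.linalg.norm(b-a),(a+b)/2)
# sanity via pot body: bottom-centre of band from scene
E
python3 -m pendant '[{"delta_pos":[10,-2,0],"angular":[0,0,0],"gripper":0},{"delta_pos":[20,-4,0],"angular":[0,0,0],"gripper":0},{"delta_pos":[30,-5,0],"angular":[0,0,0],"gripper":0},{"delta_pos":[40,-7,0],"angular":[0,0,0],"gripper":0},{"delta_pos":[50,-8,0],"angular":[0,0,0],"gripper":0},{"delta_pos":[60,-10,0],"angular":[0,0,0],"gripper":0},{"delta_pos":[70,-12,0],"angular":[0,0,0],"gripper":0},{"delta_pos":[78,-13,0],"angular":[0,0,0],"gripper":0},{"delta_pos":[84,-14,0],"angular":[0,0,0],"gripper":0},{"delta_pos":[88,-14,0],"angular":[0,0,0],"gripper":0}]'
python3 - <<'E'
from h import *
cv2.imwrite("pics/s2.png",cv2.resize(capture("side")[250:400,200:400,::-1],None,fx=4,fy=4))
E
```

```text
clock: 1.83
ee_pos: [459.9, -300.5, 115.4]
tool_rot: [-179.9, -0.2, 90.1]
contact_force: [-0.2, -0.7, 0.0]
width: 0.1
gripper_force: 0.0
[ 517.6 -492.1  186. ] [ 523.1 -405.4  186. ] 86.82548099019718 [ 520.3 -448.7  186. ]
clock: 2.67
ee_pos: [548.8, -316.1, 117.9]
tool_rot: [179.9, 0.1, 90.0]
contact_force: [-0.5, -0.5, -0.5]
width: 0.8
gripper_force: 0.5
```

View pics/s2.png

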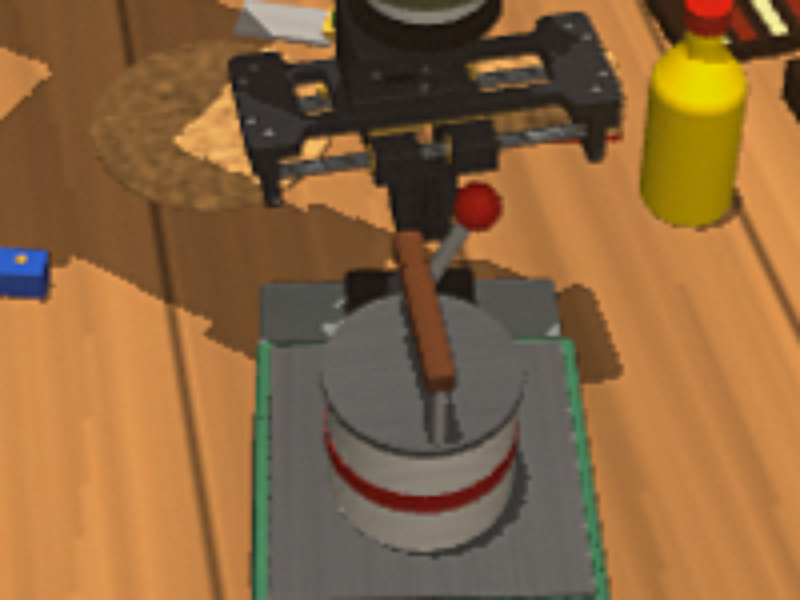

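The lever now leans away, with the ball at (478,207) in the crop. I'll push on to the stop.

```bash
python3 -m pendant '[{"delta_pos":[4,-1,0],"angular":[0,0,0],"gripper":0},{"delta_pos":[8,-1,0],"angular":[0,0,0],"gripper":0},{"delta_pos":[10,-2,0],"angular":[0,0,0],"gripper":0},{"delta_pos":[12,-2,0],"angular":[0,0,0],"gripper":0},{"delta_pos":[12,-2,0],"angular":[0,0,0],"gripper":0}]'
python3 - <<'E'
from h import *
np.set_printoptions(precision=1,suppress=True)
I=capture("side")
for b in blobs(I,(0,180,60),(6,255,255),30):
    if 280<b[0][0]<350 and 280<b[0][1]<320: print(b[0],b[1], ray(camera_model("side"),b[0],112))
E
```

```text
clock: 3.13
ee_pos: [555.2, -317.2, 116.8]
tool_rot: [-179.2, -0.2, 90.0]
contact_force: [-28.8, 5.1, 12.9]
width: 0.4
gripper_force: 15.3
[321.4 302. ] [316 297  11  11 100] [ 582.8 -323.2  112. ]
```

```bash
python3 -m pendant '[{"delta_pos":[-25,3,0],"angular":[0,0,0],"gripper":0},{"delta_pos":[-40,3,25],"angular":[0,0,0],"gripper":20},{"delta_pos":[-40,3,65],"angular":[0,0,0],"gripper":60},{"delta_pos":[-40,3,105],"angular":[0,0,0],"gripper":60},{"delta_pos":[-40,0,145],"angular":[0,0,-3.6],"gripper":60},{"delta_pos":[-40,-30,165],"angular":[0,0,-3.6],"gripper":60},{"delta_pos":[-40,-70,165],"angular":[0,0,-3.6],"gripper":60},{"delta_pos":[-40,-110,165],"angular":[0,0,-3.6],"gripper":60},{"delta_pos":[-40,-129,165],"angular":[0,0,-3.6],"gripper":60},{"delta_pos":[-40,-129,165],"angular":[0,0,-3.6],"gripper":60}]'
python3 - <<'E'
from h import *
np.set_printoptions(precision=1,suppress=True)
I=capture("side")
for b in blobs(I,(0,180,60),(6,255,255),30):
    if 280<b[0][0]<350 and 280<b[0][1]<380: print(b[0],b[1])
cv2.imwrite("pics/s3.png",cv2.resize(np.hstack([I[250:400,220:360],capture("wrist")[250:400,190:400]]),None,fx=2.2,fy=2.2)[:,:,::-1])
E
```

```text
clock: 4.02
ee_pos: [518.9, -450.8, 280.3]
tool_rot: [-180.0, -0.0, 86.2]
contact_force: [-0.0, 0.3, -0.4]
width: 58.0
gripper_force: 0.0
[320.8 301.9] [316 296  11  12 104]
[304.4 372.2] [282 361  47  17 152]
```

View pics/s3.png

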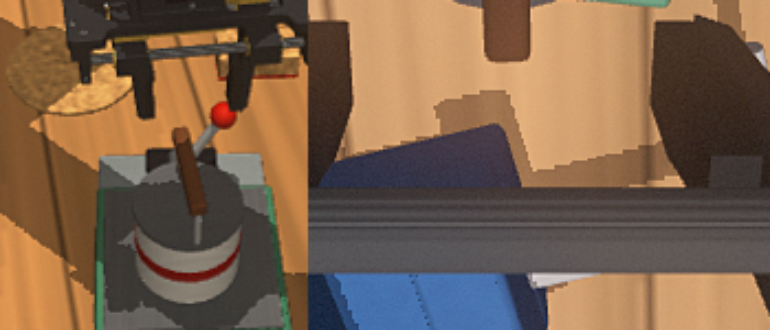

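The ball has stayed put in the off position. The wrist view shows the bar's near end at about (280,277), centred between the fingers.

```bash
python3 - <<'E'
from h import *
np.set_printoptions(precision=1,suppress=True)
m=camera_model("wrist")
I=capture("wrist")
bs=[b for b in blobs(I,(0,80,30),(14,255,160),200)]
for b in bs: print(b[0],b[1])
b=min(bs,key=lambda b:abs(b[0][0]-280)+abs(b[0][1]-230))
p=b[2];y0,y1=p[:,1].min(),p[:,1].max()
for y in (y0,y1): 
    q=p[abs(p[:,1]-y)<3]; print(y,ray(m,(q[:,0].mean(),y),186))
print(ray(m,(280,277),186),r.read_state()["ee_pos"])
E
```

```text
[165.7  43.8] [  81    0  128  213 7154]
[347.8  27.8] [336   1  37  40 238]
[124.8 286.7] [   0   47  210  288 7065]
[376.9 171.4] [ 363  138   26   64 1066]
[278.2 211.5] [ 266  145   25  135 2937]
[425.7 304.3] [  239   238   321   105 10166]
[403.5 385.8] [392 374  23  39 220]
145 [ 523.3 -398.2  186. ]
279 [ 519.2 -484.6  186. ]
[ 519.6 -483.2  186. ] [ 520.2 -446.2  281.8]
```

```bash
python3 -m pendant '[{"delta_pos":[0.5,2.5,-35],"angular":[0,0,0.5],"gripper":50},{"delta_pos":[0.5,2.5,-70],"angular":[0,0,0.5],"gripper":50},{"delta_pos":[0.5,2.5,-92],"angular":[0,0,0.5],"gripper":50},{"delta_pos":[0.5,2.5,-100],"angular":[0,0,0.5],"gripper":50},{"delta_pos":[0.5,2.5,-100],"angular":[0,0,0.5],"gripper":20},{"delta_pos":[0.5,2.5,-100],"angular":[0,0,0.5],"gripper":0},{"delta_pos":[0.5,2.5,-100],"angular":[0,0,0.5],"gripper":0},{"delta_pos":[0.5,2.5,-100],"angular":[0,0,0.5],"gripper":0},{"delta_pos":[0.5,2.5,-100],"angular":[0,0,0.5],"gripper":0}]'
python3 -m pendant '[{"delta_pos":[0,0,8],"angular":[0,0,0],"gripper":0},{"delta_pos":[0,0,20],"angular":[0,0,0],"gripper":0},{"delta_pos":[0,0,38],"angular":[0,0,0],"gripper":0},{"delta_pos":[0,0,60],"angular":[0,0,0],"gripper":0},{"delta_pos":[0,0,80],"angular":[0,0,0],"gripper":0},{"delta_pos":[0,0,80],"angular":[0,0,0],"gripper":0}]'
```

```text
clock: 4.92
ee_pos: [520.7, -444.7, 183.2]
tool_rot: [179.9, 0.1, 86.9]
contact_force: [0.2, -0.6, -0.9]
width: 19.0
gripper_force: 0.0
clock: 5.42
ee_pos: [521.0, -445.0, 266.1]
tool_rot: [179.7, 0.3, 86.9]
contact_force: [0.8, -1.8, -5.8]
width: 13.9
gripper_force: 30.0
```

```bash
python3 - <<'E'
from h import *
I=capture("side");J=capture("scene")
cv2.imwrite("pics/s4.png",cv2.resize(np.hstack([I[200:400,200:360],J[90:290,120:330]]),None,fx=2.1,fy=2.1)[:,:,::-1])
E
```

```text
(no output)
```

View pics/s4.png

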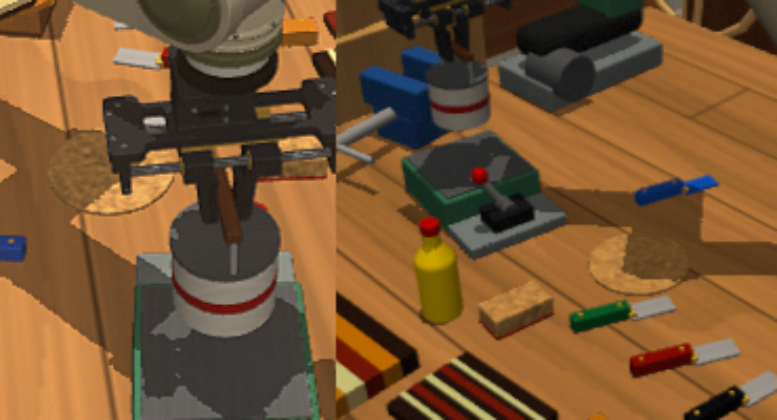

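The pot hangs upright from the grip, and the lever is still off. I'll carry it to the mat.

```bash
python3 -m pendant '[{"delta_pos":[0,4,10],"angular":[0,0,0],"gripper":0},{"delta_pos":[-2,14,20],"angular":[0,0,0],"gripper":0},{"delta_pos":[-5,30,20],"angular":[0,0,0],"gripper":0},{"delta_pos":[-9,52,20],"angular":[0,0,0],"gripper":0},{"delta_pos":[-14,80,20],"angular":[0,0,0],"gripper":0},{"delta_pos":[-19,110,20],"angular":[0,0,0],"gripper":0},{"delta_pos":[-24,140,20],"angular":[0,0,0],"gripper":0},{"delta_pos":[-29,170,20],"angular":[0,0,0],"gripper":0},{"delta_pos":[-34,200,20],"angular":[0,0,0],"gripper":0},{"delta_pos":[-39,230,20],"angular":[0,0,0],"gripper":0}]'
python3 -m pendant '[{"delta_pos":[-5,28,0],"angular":[0,0,0],"gripper":0},{"delta_pos":[-9,54,-10],"angular":[0,0,0],"gripper":0},{"delta_pos":[-12,75,-20],"angular":[0,0,0],"gripper":0},{"delta_pos":[-15,92,-40],"angular":[0,0,0],"gripper":0},{"delta_pos":[-16,101,-60],"angular":[0,0,0],"gripper":0},{"delta_pos":[-17,105,-80],"angular":[0,0,0],"gripper":0},{"delta_pos":[-17,105,-100],"angular":[0,0,0],"gripper":0},{"delta_pos":[-17,105,-110],"angular":[0,0,0],"gripper":0},{"delta_pos":[-17,105,-110],"angular":[0,0,0],"gripper":0}]'
python3 - <<'E'
from h import *
np.set_printoptions(precision=1,suppress=True)
I=capture("side");J=capture("scene");print(r.read_state()["ee_pos"],r.read_state()["contact_force"])
cv2.imwrite("pics/s5.png",cv2.resize(np.hstack([I[150:350,180:340],J[90:290,170:380]]),None,fx=2.1,fy=2.1)[:,:,::-1])
E
```

```text
clock: 6.35
ee_pos: [480.5, -212.2, 282.1]
tool_rot: [-180.0, -0.0, 86.9]
contact_force: [1.2, -0.4, -5.6]
width: 13.6
gripper_force: 30.0
clock: 7.1
ee_pos: [463.2, -108.3, 170.3]
tool_rot: [-179.8, -0.1, 86.9]
contact_force: [-1.3, 0.7, -5.8]
width: 13.5
gripper_force: 30.0
[ 464.4 -109.2  172.4] [-0.1 -0.7 -6. ]
```

View pics/s5.png

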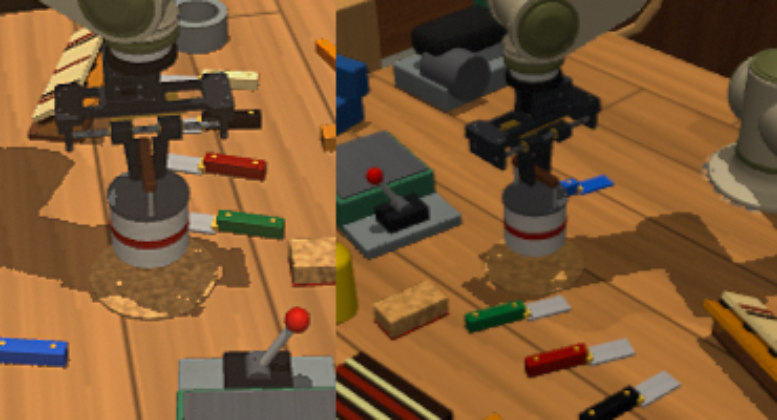

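```bash
python3 -m pendant '[{"delta_pos":[0,0,-10],"angular":[0,0,0],"gripper":0},{"delta_pos":[0,0,-20],"angular":[0,0,0],"gripper":0},{"delta_pos":[0,0,-26],"angular":[0,0,0],"gripper":0},{"delta_pos":[0,0,-30],"angular":[0,0,0],"gripper":0},{"delta_pos":[0,0,-32],"angular":[0,0,0],"gripper":0},{"delta_pos":[0,0,-32],"angular":[0,0,0],"gripper":0}]'
python3 -m pendant '[{"delta_pos":[0,0,-2],"angular":[0,0,0],"gripper":0},{"delta_pos":[0,0,-4],"angular":[0,0,0],"gripper":0},{"delta_pos":[0,0,-4],"angular":[0,0,0],"gripper":0}]'
python3 -m pendant '[{"delta_pos":[0,0,-2],"angular":[0,0,0],"gripper":0},{"delta_pos":[0,0,-4],"angular":[0,0,0],"gripper":0},{"delta_pos":[0,0,-4],"angular":[0,0,0],"gripper":0}]'
```

```text
clock: 7.7
ee_pos: [464.6, -109.5, 140.0]
tool_rot: [180.0, 0.0, 86.9]
contact_force: [0.4, -0.4, -6.6]
width: 13.4
gripper_force: 30.0
clock: 7.95
ee_pos: [464.5, -109.5, 135.7]
tool_rot: [-180.0, -0.0, 86.9]
contact_force: [-0.4, -0.5, -6.9]
width: 14.1
gripper_force: 30.0
clock: 8.2
ee_pos: [464.3, -109.4, 131.4]
tool_rot: [-180.0, -0.0, 86.9]
contact_force: [0.4, 0.8, -6.5]
width: 13.4
gripper_force: 30.0
```

```bash
python3 -m pendant '[{"delta_pos":[0,0,-2],"angular":[0,0,0],"gripper":0},{"delta_pos":[0,0,-3],"angular":[0,0,0],"gripper":0},{"delta_pos":[0,0,-3],"angular":[0,0,0],"gripper":0}]'
python3 -m pendant '[{"delta_pos":[0,0,-2],"angular":[0,0,0],"gripper":0},{"delta_pos":[0,0,-3],"angular":[0,0,0],"gripper":0},{"delta_pos":[0,0,-3],"angular":[0,0,0],"gripper":0}]'
```

```text
clock: 8.45
ee_pos: [464.4, -109.5, 128.5]
tool_rot: [-180.0, -0.0, 86.9]
contact_force: [-0.5, -0.3, -6.4]
width: 13.3
gripper_force: 30.0
clock: 8.7
ee_pos: [464.9, -109.8, 127.6]
tool_rot: [179.9, 0.1, 86.9]
contact_force: [-6.6, 2.3, 14.7]
width: 13.8
gripper_force: 30.0
```

```bash
python3 -m pendant '[{"delta_pos":[0,0,2],"angular":[0,0,0],"gripper":20},{"delta_pos":[0,0,2],"angular":[0,0,0],"gripper":50},{"delta_pos":[0,0,2],"angular":[0,0,0],"gripper":50},{"delta_pos":[0,0,2],"angular":[0,0,0],"gripper":50},{"delta_pos":[0,0,2],"angular":[0,0,0],"gripper":50},{"delta_pos":[0,0,30],"angular":[0,0,0],"gripper":50},{"delta_pos":[0,0,65],"angular":[0,0,0],"gripper":50},{"delta_pos":[5,0,105],"angular":[0,0,0],"gripper":50},{"delta_pos":[15,20,140],"angular":[0,0,0],"gripper":50},{"delta_pos":[25,50,165],"angular":[0,0,0],"gripper":50}]'
python3 -m pendant '[{"delta_pos":[10,35,20],"angular":[0,0,3],"gripper":50},{"delta_pos":[20,70,40],"angular":[0,0,3],"gripper":50},{"delta_pos":[30,105,60],"angular":[0,0,3],"gripper":50},{"delta_pos":[40,140,80],"angular":[0,0,3],"gripper":50},{"delta_pos":[50,175,100],"angular":[0,0,3],"gripper":50},{"delta_pos":[50,210,110],"angular":[0,0,3],"gripper":50},{"delta_pos":[50,210,110],"angular":[0,0,3],"gripper":50},{"delta_pos":[50,210,110],"angular":[0,0,3],"gripper":50}]'
python3 - <<'E'
from h import *
np.set_printoptions(precision=1,suppress=True)
cv2.imwrite("pics/w6.png",capture("wrist")[:,:,::-1])
m=camera_model("wrist");K,R,t=P(m);print(r.read_state()["ee_pos"],r.read_state()["tool_rot"],-R.T@t)
E
```

```text
clock: 9.53
ee_pos: [490.1, -60.4, 294.0]
tool_rot: [179.8, 0.1, 86.7]
contact_force: [1.4, -0.3, -0.1]
width: 50.5
gripper_force: 0.0
clock: 10.2
ee_pos: [539.4, 151.9, 400.7]
tool_rot: [180.0, 0.0, 90.1]
contact_force: [-0.3, -0.1, -1.0]
width: 50.1
gripper_force: 0.0
[539.4 150.7 400.2] [-179.9    0.    90. ] [539.7 227.9 522.6]
```

View pics/w6.png

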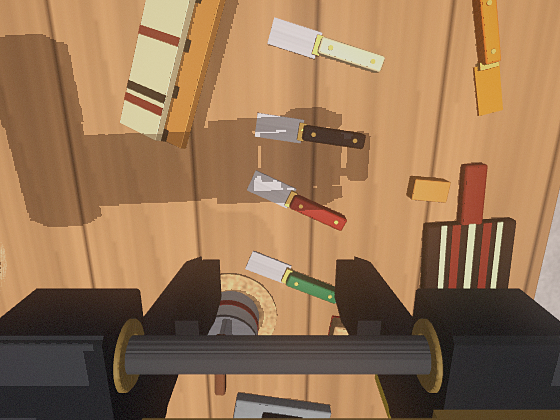

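The scrapers are now seen from above: pale (318,45), black (303,133), red (292,201), green (288,277). The rack's lower corner is at (183,148), and the pot stands on the mat. Next I measure the scrapers and move the camera over the rack.

```bash
python3 - <<'E'
from h import *
np.set_printoptions(precision=1,suppress=True)
m=camera_model("wrist");ms,md=camera_model("scene"),camera_model("side")
for n,f,b,t in [("pale",(321,45),(383,64),(272,30)),("black",(303,133),(364,142),(257,127)),("red",(292,201),(344,223),(253,183)),("green",(288,277),(337,297),(250,262))]:
    f,b,t=ray(m,f,22),ray(m,b,22),ray(m,t,4)
    d=t-b;d[2]=0;print(n,"f",f,"b",b,"t",t,"len",np.linalg.norm(f-b),np.hypot(*d[:2]),"mid",(f+b)/2,"yaw handle",np.degrees(np.arctan2(*(f-b)[1::-1])),"yaw",np.degrees(np.arctan2(d[1],d[0])))
I=capture("side")
a,b=blobs(I,(0,180,60),(6,255,255),40),0
for x in a:
    if 190<x[0][0]<300: print(x[0],x[1])
E
python3 -m pendant '[{"delta_pos":[-10,30,0],"angular":[0,0,0],"gripper":50},{"delta_pos":[-20,60,0],"angular":[0,0,0],"gripper":50},{"delta_pos":[-30,90,0],"angular":[0,0,0],"gripper":50},{"delta_pos":[-40,120,0],"angular":[0,0,0],"gripper":50},{"delta_pos":[-50,140,0],"angular":[0,0,0],"gripper":50},{"delta_pos":[-60,150,0],"angular":[0,0,0],"gripper":50},{"delta_pos":[-60,150,0],"angular":[0,0,0],"gripper":50},{"delta_pos":[-60,150,0],"angular":[0,0,0],"gripper":50}]'
python3 - <<'E'
from h import *
I=capture("wrist");m=camera_model("wrist");np.save("mw7.npy",m,allow_pickle=True);cv2.imwrite("pics/w7.png",cv2.resize(I,None,fx=1.42,fy=1.42,interpolation=2)[:,:,::-1])
cv2.imwrite("pics/w7raw.png",I[:,:,::-1])
E
```

```text
pale f [594.1 285.5  22. ] b [672.7 263.4  22. ] t [533.3 305.1   4. ] len 81.6115984482805 145.4516270823128 mid [633.4 274.4  22. ] yaw handle 164.32509651861255 yaw 163.33900938101425
black f [573.9 178.3  22. ] b [655.4 166.4  22. ] t [512.2 184.6   4. ] len 82.38518305901675 144.34723202257035 mid [614.6 172.3  22. ] yaw handle 171.6847863531395 yaw 172.7290213243589
red f [560.3  84.8  22. ] b [634.6  52.1  22. ] t [505.1 106.4   4. ] len 81.22438862600518 140.44255255643657 mid [597.5  68.4  22. ] yaw handle 156.27613717586425 yaw 157.24995516775948
green f [555.5 -33.1  22. ] b [630.2 -66.9  22. ] t [498. -17.   4.] len 81.94176018331419 141.28290969888346 mid [592.8 -50.   22. ] yaw handle 155.61701549857588 yaw 159.30786769285692
[291.1 228.6] [277 223  29  13 219]
[252.  277.8] [235 270  36  12  97]
clock: 10.97
ee_pos: [479.6, 299.5, 400.7]
tool_rot: [-180.0, 0.0, 89.9]
contact_force: [0.9, -0.8, 0.3]
width: 49.5
gripper_force: 0.0
```

View pics/w7.png

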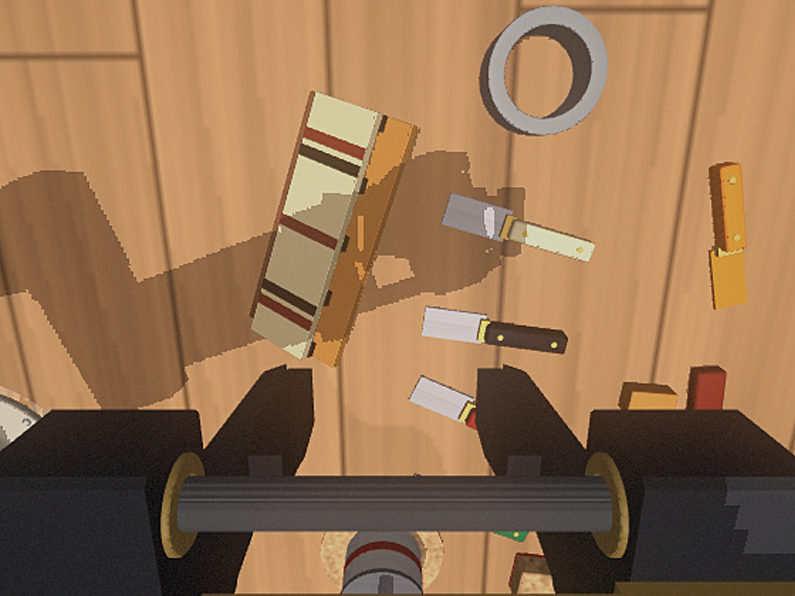

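The rack is fully visible: lip front corners (417,127) and (336,366), cover front edge (382,117) to (306,359), divider marks centred on (344,243), all in the 1.42x picture.

```bash
python3 - <<'E'
from h import *
np.set_printoptions(precision=1,suppress=True)
m=np.load("mw7.npy",allow_pickle=True).item()
q=lambda u,v,z:ray(m,(u/1.42,v/1.42),z)
for a,b,z,off in[((417,127),(336,366),68.5,21.65),((382,117),(306,359),71.6,-9)]:
    A,B=q(*a,z),q(*b,z);y=(A-B)/np.linalg.norm(A-B);x=np.array([y[1],-y[0],0]);print("edge",A,B,np.linalg.norm(A-B),"yaw",np.degrees(np.arctan2(x[1],x[0])),"rackorg",(A+B)/2-off*x)
print("mid div",q(344,243,60), "pale f,b", q(511,226,22),q(592,250,22),"tip",q(447,209,4),"black",q(484,331,22),q(566,343,22))
for n in("side",):
    I=capture(n);mm=camera_model(n)
    for bb in blobs(I,(0,180,60),(6,255,255),40):
        if 235<bb[0][0]<270: 
            p=bb[2];print("pot band side",bb[0],bb[1],"front low",ray(mm,(p[:,0].mean(),p[:,1].max()),5+28))
E
```

```text
edge [500.  381.   68.5] [426.  168.   68.5] 225.49844678969765 yaw -19.156799730518692 rackorg [442.5 281.6  68.5]
edge [471.5 388.8  71.6] [398.8 176.6  71.6] 224.25272337690728 yaw -18.91127777446907 rackorg [443.7 279.8  71.6]
mid div [436.4 283.3  60. ] pale f,b [592.4 291.4  22. ] [672.1 267.8  22. ] tip [532.8 305.3   4. ] black [571.6 184.7  22. ] [655.9 171.2  22. ]
pot band side [251.9 277.8] [235 270  36  12  98] front low [ 458.1 -146.7   33. ]
```

```bash
python3 -m pendant '[{"delta_pos":[15,-2,0],"angular":[0,0,7],"gripper":60},{"delta_pos":[30,-5,0],"angular":[0,0,14],"gripper":60},{"delta_pos":[45,-7,-20],"angular":[0,0,21],"gripper":60},{"delta_pos":[60,-10,-40],"angular":[0,0,28],"gripper":60},{"delta_pos":[76,-12,-60],"angular":[0,0,35],"gripper":60},{"delta_pos":[90,-15,-80],"angular":[0,0,42],"gripper":60},{"delta_pos":[106,-17,-110],"angular":[0,0,49],"gripper":60},{"delta_pos":[121,-20,-140],"angular":[0,0,56],"gripper":60},{"delta_pos":[136,-22,-170],"angular":[0,0,63],"gripper":60},{"delta_pos":[152,-24,-200],"angular":[0,0,70],"gripper":60}]'
python3 -m pendant '[{"delta_pos":[0,0,-30],"angular":[0,0,3.5],"gripper":60},{"delta_pos":[0,0,-50],"angular":[0,0,3.5],"gripper":60},{"delta_pos":[0,0,-50],"angular":[0,0,3.5],"gripper":60},{"delta_pos":[0,0,-50],"angular":[0,0,3.5],"gripper":60}]'
python3 - <<'E'
from h import *
I=capture("wrist");cv2.imwrite("pics/w8.png",I[:,:,::-1])
print(r.read_state()["joints"].round(1))
E
```

```text
clock: 11.9
ee_pos: [632.7, 274.5, 199.2]
tool_rot: [-180.0, 0.0, 160.1]
contact_force: [-0.3, 1.1, 0.7]
width: 60.2
gripper_force: 0.0
clock: 12.23
ee_pos: [631.9, 275.1, 150.4]
tool_rot: [-179.9, -0.1, 163.3]
contact_force: [0.5, -0.0, 1.2]
width: 60.0
gripper_force: 0.0
[ 13.7  40.6  58.6  -0.   80.7 -59.6]
```

View pics/w8.png

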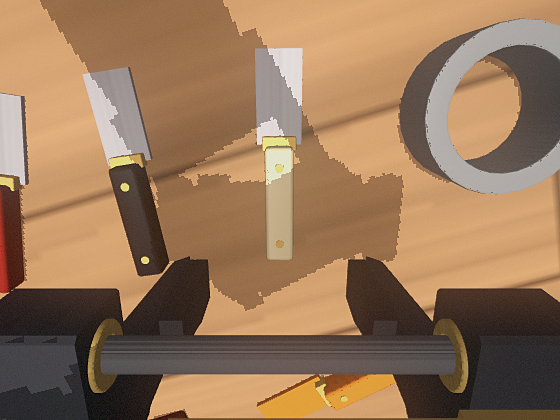

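The pale scraper is aligned and centred: handle rows 148 to 258 at column 279, blade tip at (279,48). Black shows front (127,163) and butt (150,272).

```bash
python3 - <<'E'
from h import *
np.set_printoptions(precision=1,suppress=True)
m=camera_model("wrist");print(r.read_state()["ee_pos"])
for n,f,b,t in(("pale",(279,148),(279,256),(279,48)),("black",(127,163),(150,272),(106,71))):
    f,b,t=ray(m,f,22),ray(m,b,22),ray(m,t,4);d=t-b;print(n,f,b,t,np.linalg.norm(f-b),np.hypot(d[0],d[1]),"yaw",np.degrees(np.arctan2(d[1],d[0])),"origin by tip",t-106*d/np.hypot(d[0],d[1]),"mid",(f+b)/2)
E
```

```text
[632.4 275.6 152.1]
pale [593.4 289.1  22. ] [669.6 266.3  22. ] [531.9 307.6   4. ] 79.57310275572628 143.76768010266673 yaw 163.3130630262353 origin by tip [633.5 277.2  17.3] mid [631.5 277.7  22. ]
black [573.3 186.7  22. ] [654.3 170.   22. ] [511.9 190.6   4. ] 82.7149486888159 143.87961272758562 yaw 171.75805723236357 origin by tip [616.8 175.4  17.3] mid [613.8 178.4  22. ]
```

```bash
python3 -m pendant '[{"delta_pos":[0.5,1,-35],"angular":[0,0,0],"gripper":60},{"delta_pos":[0.5,1,-70],"angular":[0,0,0],"gripper":60},{"delta_pos":[0.5,1,-100],"angular":[0,0,0],"gripper":50},{"delta_pos":[0.5,1,-118],"angular":[0,0,0],"gripper":40},{"delta_pos":[0.5,1,-126],"angular":[0,0,0],"gripper":20},{"delta_pos":[0.5,1,-126],"angular":[0,0,0],"gripper":0},{"delta_pos":[0.5,1,-126],"angular":[0,0,0],"gripper":0},{"delta_pos":[0.5,1,-126],"angular":[0,0,0],"gripper":0},{"delta_pos":[0.5,1,-126],"angular":[0,0,0],"gripper":0},{"delta_pos":[0.5,1,-126],"angular":[0,0,0],"gripper":0}]'
```

```text
clock: 13.12
ee_pos: [633.1, 277.6, 27.2]
tool_rot: [179.9, 0.2, 163.4]
contact_force: [0.0, -1.4, 7.0]
width: 19.9
gripper_force: 29.9
```

```bash
python3 -c "
from h import *
print(r.read_state()['ee_pos'],r.read_state()['tool_rot'],r.read_state()['contact_force'])"
python3 -m pendant '[{"delta_pos":[0,0,10],"angular":[0,0,0],"gripper":0},{"delta_pos":[0,0,30],"angular":[0,0,-1],"gripper":0},{"delta_pos":[0,0,60],"angular":[0,0,-2.3],"gripper":0},{"delta_pos":[0,0,95],"angular":[0,0,-2.3],"gripper":0},{"delta_pos":[0,0,130],"angular":[0,0,-2.3],"gripper":0},{"delta_pos":[0,0,155],"angular":[0,0,-2.3],"gripper":0},{"delta_pos":[0,0,155],"angular":[0,0,-2.3],"gripper":0},{"delta_pos":[0,0,155],"angular":[0,0,-2.3],"gripper":0}]'
```

```text
[633.0925248  277.60926724  27.22638046] [179.89812588   0.21336536 163.40930505] [ 0.04893065 -1.40943009  7.033733  ]
clock: 13.78
ee_pos: [632.1, 277.7, 181.9]
tool_rot: [179.9, 0.2, 161.1]
contact_force: [-0.2, 0.2, -1.2]
width: 19.7
gripper_force: 29.9
```

```bash
python3 -m pendant '[{"delta_pos":[0,0,5],"angular":[-2,-5.7,0],"gripper":0},{"delta_pos":[-12,9,10],"angular":[-3.9,-11.4,0],"gripper":0},{"delta_pos":[-24,18,10],"angular":[-5.8,-17,0],"gripper":0},{"delta_pos":[-36,27,10],"angular":[-7.8,-22.7,0],"gripper":0},{"delta_pos":[-50,40,0],"angular":[-9.7,-28.4,0],"gripper":0},{"delta_pos":[-60.8,45.8,-20],"angular":[-9.7,-28.4,0],"gripper":0},{"delta_pos":[-60.8,45.8,-29.5],"angular":[-9.7,-28.4,0],"gripper":0},{"delta_pos":[-60.8,45.8,-29.5],"angular":[-9.7,-28.4,0],"gripper":0},{"delta_pos":[-60.8,45.8,-29.5],"angular":[-9.7,-28.4,0],"gripper":0}]'
python3 - <<'E'
from h import *
I=capture("side");J=capture("scene");W=capture("wrist")
cv2.imwrite("pics/s9.png",np.hstack([cv2.resize(J[200:300,320:420],(380,380),interpolation=2),cv2.resize(W[0:300],None,fx=1.0,fy=1.267)[:,100:500]])[:,:,::-1])
E
```

```text
clock: 14.53
ee_pos: [571.8, 322.8, 149.5]
tool_rot: [-179.9, 29.9, 161.1]
contact_force: [0.2, -1.0, 0.5]
width: 19.8
gripper_force: 29.9
```

View pics/s9.png

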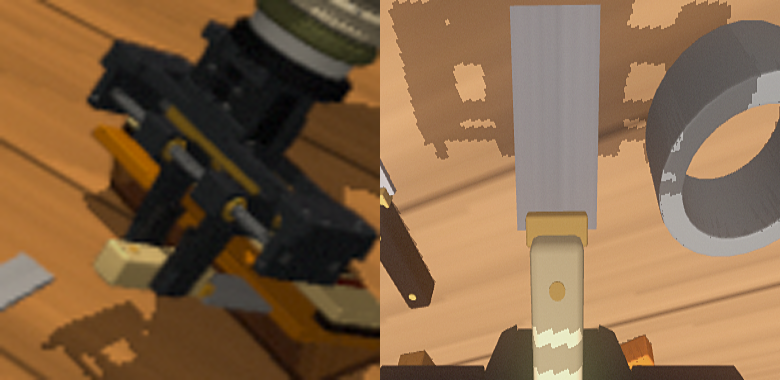

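The blade is straight in the grip and points at the right-hand slot. I slide in stepwise.

```bash
python3 -m pendant '[{"delta_pos":[-8.2,2.8,-5],"angular":[0,0,0],"gripper":0},{"delta_pos":[-16.4,5.6,-10],"angular":[0,0,0],"gripper":0},{"delta_pos":[-22,7.5,-13.4],"angular":[0,0,0],"gripper":0},{"delta_pos":[-22,7.5,-13.4],"angular":[0,0,0],"gripper":0},{"delta_pos":[-22,7.5,-13.4],"angular":[0,0,0],"gripper":0}]'
python3 - <<'E'
from h import *
J=capture("scene");W=capture("wrist")
cv2.imwrite("pics/s10.png",np.hstack([cv2.resize(J[220:300,340:420],(380,380),interpolation=2),cv2.resize(W[0:300],None,fx=1.0,fy=1.267)[:,80:500]])[:,:,::-1])
E
```

```text
clock: 15.1
ee_pos: [556.8, 330.4, 145.3]
tool_rot: [179.3, 31.2, 160.9]
contact_force: [26.6, -13.7, 22.4]
width: 19.8
gripper_force: 30.0
```

View pics/s10.png

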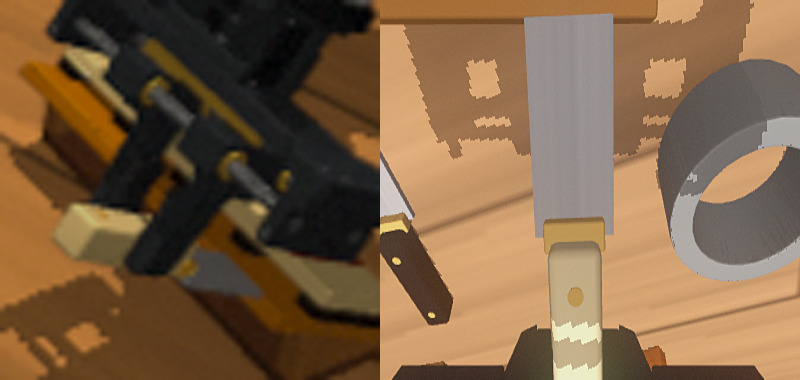

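The tip met the lip's front edge because it is a few mm low. The lateral position is right, since the lip's end is 32 mm from the blade's centre. I back off, raise 7 mm square to the floor and retry.

```bash
python3 -m pendant '[{"delta_pos":[8.2,-2.8,5],"angular":[0,0,0],"gripper":0},{"delta_pos":[14,-4.5,14],"angular":[0,0,0],"gripper":0},{"delta_pos":[14,-4.5,14],"angular":[0,0,0],"gripper":0}]'
python3 -c "
from h import *
s=r.read_state();print(s['ee_pos'],s['tool_rot'],s['contact_force'])"
python3 -m pendant '[{"delta_pos":[-8.2,2.8,-5],"angular":[0,0,0],"gripper":0},{"delta_pos":[-16.4,5.6,-10],"angular":[0,0,0],"gripper":0},{"delta_pos":[-20.5,7,-12.5],"angular":[0,0,0],"gripper":0},{"delta_pos":[-24.6,8.4,-15],"angular":[0,0,0],"gripper":0},{"delta_pos":[-24.6,8.4,-15],"angular":[0,0,0],"gripper":0}]'
python3 - <<'E'
from h import *
J=capture("scene");W=capture("wrist")
cv2.imwrite("pics/s11.png",np.hstack([cv2.resize(J[220:300,340:420],(380,380),interpolation=2),cv2.resize(W[0:300],None,fx=1.0,fy=1.267)[:,80:500]])[:,:,::-1])
E
```

```text
clock: 15.45
ee_pos: [564.0, 326.1, 152.4]
tool_rot: [179.8, 30.1, 161.0]
contact_force: [0.0, -0.4, -1.0]
width: 19.9
gripper_force: 29.8
[564.04849956 326.11807647 152.36656117] [179.83640571  30.12560217 160.96613436] [ 0.01187491 -0.41409567 -1.00434826]
clock: 15.87
ee_pos: [537.0, 335.2, 134.7]
tool_rot: [-179.9, 29.9, 161.2]
contact_force: [0.3, -0.1, -1.0]
width: 20.0
gripper_force: 29.8
```

```bash
python3 -m pendant '[{"delta_pos":[6.6,-2.2,4],"angular":[0,0,0],"gripper":0},{"delta_pos":[6.6,-2.2,4],"angular":[0,0,0],"gripper":0},{"delta_pos":[7.1,-2.4,3.1],"angular":[0,0,0],"gripper":0},{"delta_pos":[7.5,-2.5,2.3],"angular":[0,0,0],"gripper":0},{"delta_pos":[7.5,-2.5,2.3],"angular":[0,0,0],"gripper":0}]'
python3 -m pendant '[{"delta_pos":[0.5,-0.2,-0.9],"angular":[0,0,0],"gripper":0},{"delta_pos":[0.5,-0.2,-0.9],"angular":[0,0,0],"gripper":0}]'
python3 -m pendant '[{"delta_pos":[0.5,-0.2,-0.9],"angular":[0,0,0],"gripper":0},{"delta_pos":[0.5,-0.2,-0.9],"angular":[0,0,0],"gripper":0}]'
python3 -m pendant '[{"delta_pos":[0.5,-0.2,-0.9],"angular":[0,0,0],"gripper":0},{"delta_pos":[0.5,-0.2,-0.9],"angular":[0,0,0],"gripper":0}]'
```

```text
clock: 16.38
ee_pos: [546.2, 332.0, 138.0]
tool_rot: [180.0, 30.0, 161.1]
contact_force: [0.2, 0.0, -0.3]
width: 19.7
gripper_force: 29.8
clock: 16.55
ee_pos: [546.7, 332.0, 137.3]
tool_rot: [180.0, 30.0, 161.1]
contact_force: [-0.3, 0.2, 1.4]
width: 19.6
gripper_force: 29.8
clock: 16.72
ee_pos: [547.2, 331.7, 136.5]
tool_rot: [180.0, 30.0, 161.1]
contact_force: [-0.2, -0.9, 2.4]
width: 19.9
gripper_force: 29.9
clock: 16.88
ee_pos: [547.7, 331.5, 135.5]
tool_rot: [180.0, 30.0, 161.1]
contact_force: [-0.7, -1.2, 4.0]
width: 19.6
gripper_force: 30.0
```

Floor contact comes about 5 mm above nominal. I raise 2.5 mm and slide in, checking forces.

```bash
python3 -m pendant '[{"delta_pos":[-1.2,0.4,2.2],"angular":[0,0,0],"gripper":0},{"delta_pos":[-5.3,1.8,-0.3],"angular":[0,0,0],"gripper":0},{"delta_pos":[-9.4,3.2,-2.8],"angular":[0,0,0],"gripper":0},{"delta_pos":[-13.5,4.6,-5.3],"angular":[0,0,0],"gripper":0},{"delta_pos":[-13.5,4.6,-5.3],"angular":[0,0,0],"gripper":0}]'

```

```text
clock: 17.3
ee_pos: [532.8, 336.5, 129.1]
tool_rot: [-179.9, 29.9, 161.2]
contact_force: [-0.5, -0.3, -1.3]
width: 19.9
gripper_force: 30.0
```

```bash
python3 -m pendant '[{"delta_pos":[-4.1,1.4,-2.5],"angular":[0,0,0],"gripper":0},{"delta_pos":[-8.2,2.8,-5],"angular":[0,0,0],"gripper":0},{"delta_pos":[-12.3,4.2,-7.5],"angular":[0,0,0],"gripper":0},{"delta_pos":[-16.4,5.6,-10],"angular":[0,0,0],"gripper":0},{"delta_pos":[-16.4,5.6,-10],"angular":[0,0,0],"gripper":0}]'

```

```text
clock: 17.72
ee_pos: [516.7, 342.0, 119.4]
tool_rot: [-180.0, 30.0, 161.2]
contact_force: [-0.2, -0.0, -0.9]
width: 20.4
gripper_force: 30.0
```

```bash
python3 -m pendant '[{"delta_pos":[-4.1,1.4,-2.5],"angular":[0,0,0],"gripper":0},{"delta_pos":[-8.2,2.8,-5],"angular":[0,0,0],"gripper":0},{"delta_pos":[-12.3,4.2,-7.5],"angular":[0,0,0],"gripper":0},{"delta_pos":[-14.7,5,-9],"angular":[0,0,0],"gripper":0},{"delta_pos":[-14.7,5,-9],"angular":[0,0,0],"gripper":0}]'
python3 -m pendant '[{"delta_pos":[-1.6,0.6,-1],"angular":[0,0,0],"gripper":0},{"delta_pos":[-3.3,1.1,-2],"angular":[0,0,0],"gripper":0},{"delta_pos":[-3.3,1.1,-2],"angular":[0,0,0],"gripper":0}]'

```

```text
clock: 18.13
ee_pos: [502.3, 347.0, 110.7]
tool_rot: [-180.0, 30.0, 161.1]
contact_force: [-0.3, -0.3, -1.2]
width: 20.0
gripper_force: 30.0
clock: 18.38
ee_pos: [499.4, 347.9, 109.0]
tool_rot: [180.0, 30.0, 161.1]
contact_force: [0.5, 0.0, -0.4]
width: 19.7
gripper_force: 30.0
```

```bash
python3 -m pendant '[{"delta_pos":[-1.6,0.6,-1],"angular":[0,0,0],"gripper":0},{"delta_pos":[-3.3,1.1,-2],"angular":[0,0,0],"gripper":0},{"delta_pos":[-3.3,1.1,-2],"angular":[0,0,0],"gripper":0}]'
python3 -m pendant '[{"delta_pos":[-1.6,0.6,-1],"angular":[0,0,0],"gripper":0},{"delta_pos":[-3.3,1.1,-2],"angular":[0,0,0],"gripper":0},{"delta_pos":[-3.3,1.1,-2],"angular":[0,0,0],"gripper":0}]'

```

```text
clock: 18.63
ee_pos: [496.0, 349.0, 106.9]
tool_rot: [180.0, 30.0, 161.1]
contact_force: [0.8, 0.2, -1.0]
width: 19.6
gripper_force: 30.0
clock: 18.88
ee_pos: [492.7, 350.2, 104.9]
tool_rot: [180.0, 30.0, 161.1]
contact_force: [0.6, 0.6, -0.4]
width: 19.9
gripper_force: 30.0
```

```bash
python3 -m pendant '[{"delta_pos":[-1.6,0.6,-1],"angular":[0,0,0],"gripper":0},{"delta_pos":[-3.3,1.1,-2],"angular":[0,0,0],"gripper":0},{"delta_pos":[-3.3,1.1,-2],"angular":[0,0,0],"gripper":0}]'
python3 - <<'E'
from h import *
np.set_printoptions(precision=1,suppress=True)
J=capture("scene");ms=camera_model("scene");I=capture("side");md=camera_model("side")
print([(b[0],b[1]) for b in blobs(J,(22,40,120),(34,200,255),60) if 330<b[0][0]<440 and 220<b[0][1]<310])
print([(b[0],b[1]) for b in blobs(I,(22,40,120),(34,200,255),40) if 180<b[0][0]<330 and 150<b[0][1]<230])
rk=np.array([443.5+26.2,281.5+76.6,56]);bx=np.array([.819,-.281,.5]);bz=np.array([-.473,.162,.866])
for s in(8,50,92):print(s,proj(ms,[rk+s*bx+22*bz]),proj(md,[rk+s*bx+22*bz]))
E
```

```text
clock: 19.13
ee_pos: [491.5, 351.2, 104.8]
tool_rot: [179.9, 30.3, 161.1]
contact_force: [7.2, -5.0, 4.2]
width: 19.6
gripper_force: 30.0
[]
[]
8 [[397.7 272.6]] [[231.5 161.2]]
50 [[387. 271.]] [[242.5 156. ]]
92 [[375.9 269.3]] [[253.8 150.8]]
```

```bash
python3 -m pendant '[{"delta_pos":[-1.6,0.6,-1],"angular":[0,0,0],"gripper":0},{"delta_pos":[-1.6,0.6,-1],"angular":[0,0,0],"gripper":0}]'
python3 -m pendant '[{"delta_pos":[1,-0.3,0.6],"angular":[0,0,0],"gripper":20},{"delta_pos":[1,-0.3,0.6],"angular":[0,0,0],"gripper":36},{"delta_pos":[1,-0.3,0.6],"angular":[0,0,0],"gripper":36},{"delta_pos":[1,-0.3,0.6],"angular":[0,0,0],"gripper":36},{"delta_pos":[1,-0.3,0.6],"angular":[0,0,0],"gripper":36},{"delta_pos":[-12,4,23],"angular":[0,0,0],"gripper":36},{"delta_pos":[-24,8,45],"angular":[0,0,0],"gripper":36},{"delta_pos":[-38,12.8,70],"angular":[0,0,0],"gripper":36},{"delta_pos":[-38,12.8,70],"angular":[0,0,0],"gripper":36}]'
python3 - <<'E'
from h import *
np.set_printoptions(precision=1,suppress=True)
for n in("scene","side","wrist"):
    J=capture(n);m=camera_model(n);cv2.imwrite(f"pics/z_{n}.png",J[:,:,::-1])
    rk=np.array([443.5+26.2,281.5+76.6,56]);bx=np.array([.819,-.281,.5]);bz=np.array([-.473,.162,.866])
    print(n,proj(m,[rk+s*bx+22*bz for s in(8,50,92)]))
    H=cv2.cvtColor(J,cv2.COLOR_RGB2HSV)
    for b in blobs(J,(22,40,120),(34,200,255),40):
        if n=="wrist" or abs(b[0]-proj(m,[rk+50*bx])[0]).max()<60: print(b[0],b[1],"ext",b[2][b[2][:,0].argmin()],b[2][b[2][:,0].argmax()],b[2][b[2][:,1].argmin()],b[2][b[2][:,1].argmax()])
E
```

```text
clock: 19.4
ee_pos: [491.4, 351.6, 105.0]
tool_rot: [179.8, 30.4, 161.1]
contact_force: [11.0, -7.1, 9.2]
width: 19.0
gripper_force: 30.0
clock: 20.15
ee_pos: [449.3, 366.3, 176.4]
tool_rot: [179.6, 30.2, 161.0]
contact_force: [0.2, 0.1, 1.3]
width: 36.1
gripper_force: 0.0
scene [[397.7 272.6]
 [387.  271. ]
 [375.9 269.3]]
side [[231.5 161.2]
 [242.5 156. ]
 [253.8 150.8]]
wrist [[277.1 176. ]
 [277.2 243.4]
 [277.2 303.8]]
[61.3 87.5] [    3    26   118   125 11598] ext [ 3 27] [120 147] [54 26] [ 27 150]
[176.4  89.2] [ 161   68   32   43 1013] ext [161  72] [192 107] [169  68] [175 110]
[323.1  99.2] [320  91   7  17  56] ext [320  97] [326  93] [323  91] [323 107]
[  2.8 134.7] [  0 107  10  44 219] ext [  0 107] [  9 150] [  0 107] [  1 150]
[177.9 134.8] [164 129  29  12 227] ext [164 137] [192 137] [173 129] [165 140]
[256.9 133.8] [254 129   9  10  55] ext [254 131] [262 132] [258 129] [254 138]
[295.5 134. ] [280 129  32  11 232] ext [280 129] [311 134] [280 129] [284 139]
[279.1 158.8] [258 155  39  15 196] ext [258 156] [296 155] [275 155] [259 169]
[279.  218.7] [ 262  172   31  122 2230] ext [262 173] [292 292] [264 172] [267 293]
[143.1 244.6] [132 242  24   7  82] ext [132 244] [155 246] [149 242] [135 248]
[ 57.9 255. ] [ 46 253  25   6  73] ext [ 46 253] [ 70 258] [ 46 253] [ 69 258]
[ 13.6 408. ] [  0 404  28   9 135] ext [  0 408] [ 27 405] [ 24 404] [  0 412]
```

```bash
python3 - <<'E'
from h import *
np.set_printoptions(precision=1,suppress=True)
print(r.read_state()["ee_pos"],r.read_state()["tool_rot"],r.read_state()["joints"])
ms,md=camera_model("scene"),camera_model("side")
for n,m in(("scene",ms),("side",md)):
    J=capture(n)
    for c,lo,hi in(("red",(0,180,60),(6,255,255)),("green",(55,100,25),(85,255,255)),("black",(0,0,0),(179,255,35))):
        for b in blobs(J,lo,hi,40):
            X=ray(m,b[0],13)
            if 560<X[0]<680 and -130<X[1]<230 and b[1][4]<500: print(n,c,b[0],b[1][2:],X)
E
```

```text
[450.  364.6 171.6] [-180.    30.   161.1] [ 36.7  26.5  88.5 -31.8  51.5 -17.3]
scene red [274.4 261.2] [ 29  15 241] [597.7  66.4  13. ]
scene green [245.1 240.5] [ 28  14 214] [594.6 -54.1  13. ]
scene black [299.3 285. ] [ 28  21 259] [616.8 174.4  13. ]
side red [291.2 228.5] [ 29  13 215] [597.4  65.7  13. ]
side green [298.9 254. ] [ 31   9 132] [595.3 -46.6  13. ]
```

```bash
python3 -m pendant '[{"delta_pos":[15,-15,20],"angular":[2,5.7,0],"gripper":50},{"delta_pos":[35,-38,35],"angular":[3.9,11.4,0],"gripper":50},{"delta_pos":[57,-64,40],"angular":[5.8,17,0],"gripper":60},{"delta_pos":[80,-90,40],"angular":[7.8,22.7,0],"gripper":60},{"delta_pos":[104,-118,40],"angular":[9.7,28.4,0],"gripper":60},{"delta_pos":[128,-145,30],"angular":[9.7,28.4,0],"gripper":60},{"delta_pos":[150,-170,10],"angular":[9.7,28.4,0],"gripper":60},{"delta_pos":[165.3,-188.6,-21.6],"angular":[9.7,28.4,0],"gripper":60},{"delta_pos":[165.3,-188.6,-21.6],"angular":[9.7,28.4,0],"gripper":60}]'
python3 -m pendant '[{"delta_pos":[0,0,0],"angular":[0,0,6],"gripper":60},{"delta_pos":[0,0,0],"angular":[0,0,10.6],"gripper":60},{"delta_pos":[0,0,0],"angular":[0,0,10.6],"gripper":60},{"delta_pos":[0,0,0],"angular":[0,0,10.6],"gripper":60}]'
cat > hover.py <<'E'
from h import *
import sys
np.set_printoptions(precision=1,suppress=True)
lo,hi=eval(sys.argv[1])
m=camera_model("wrist");J=capture("wrist");cv2.imwrite("pics/hover_%s.png"%sys.argv[2],J[:,:,::-1]);s=r.read_state();print(s["ee_pos"],s["tool_rot"])
for b in blobs(J,lo,hi,300):
    if b[1][1]+b[1][3]<285 and b[1][2]<80:
        c,(w,h),a=cv2.minAreaRect(b[2].astype(np.float32)); print(b[0],b[1],"rect",np.round([*c,w,h,a],1),"mid@22",ray(m,c,22))
        p=b[2]; 
        f=[p[abs(p[:,1]-y)<=3,0].mean() for y in(p[:,1].min()+12,p[:,1].max()-12)]
        A,B=ray(m,(f[0],p[:,1].min()),22),ray(m,(f[1],p[:,1].max()),22);print("ends",A,B,np.linalg.norm(A-B),"yaw",np.degrees(np.arctan2(*(A-B)[1::-1])),"mid",(A+B)/2)
E
python3 hover.py '((0,0,0),(179,255,70))' black
```

```text
clock: 21.15
ee_pos: [616.0, 171.2, 143.0]
tool_rot: [-179.7, -0.5, 160.8]
contact_force: [-0.1, 0.4, -1.7]
width: 59.8
gripper_force: 0.0
clock: 21.48
ee_pos: [615.2, 176.3, 150.3]
tool_rot: [-180.0, -0.0, 171.6]
contact_force: [0.4, -0.3, 0.4]
width: 59.7
gripper_force: 0.0
[615.2 176.4 150.5] [-180.    -0.   171.6]
[273.7 213. ] [ 259  146   29  114 2299] rect [273.  202.5 113.   28.   90. ] mid@22 [611.3 174.2  22. ]
ends [572.5 181.1  22. ] [654.3 168.3  22. ] 82.72689109706268 yaw 171.10526258167118 mid [613.4 174.7  22. ]
```

```bash
python3 -m pendant '[{"delta_pos":[0,-1.2,-35],"angular":[0,0,-0.3],"gripper":60},{"delta_pos":[0,-1.2,-70],"angular":[0,0,-0.3],"gripper":60},{"delta_pos":[0,-1.2,-100],"angular":[0,0,-0.3],"gripper":50},{"delta_pos":[0,-1.2,-118],"angular":[0,0,-0.3],"gripper":40},{"delta_pos":[0,-1.2,-125],"angular":[0,0,-0.3],"gripper":20},{"delta_pos":[0,-1.2,-125],"angular":[0,0,-0.3],"gripper":0},{"delta_pos":[0,-1.2,-125],"angular":[0,0,-0.3],"gripper":0},{"delta_pos":[0,-1.2,-125],"angular":[0,0,-0.3],"gripper":0},{"delta_pos":[0,-1.2,-125],"angular":[0,0,-0.3],"gripper":0},{"delta_pos":[0,-1.2,-125],"angular":[0,0,-0.3],"gripper":0}]'
python3 -m pendant '[{"delta_pos":[0,0,8],"angular":[0,0,0],"gripper":0},{"delta_pos":[0,0,30],"angular":[0,0,-3],"gripper":0},{"delta_pos":[0,0,60],"angular":[0,0,-6],"gripper":0},{"delta_pos":[0,0,95],"angular":[0,0,-10.3],"gripper":0},{"delta_pos":[0,0,130],"angular":[0,0,-10.3],"gripper":0},{"delta_pos":[0,0,155],"angular":[0,0,-10.3],"gripper":0},{"delta_pos":[0,0,155],"angular":[0,0,-10.3],"gripper":0},{"delta_pos":[0,0,155],"angular":[0,0,-10.3],"gripper":0}]'
```

```text
clock: 22.37
ee_pos: [616.0, 174.9, 26.8]
tool_rot: [180.0, 0.1, 171.4]
contact_force: [-0.5, -0.4, 5.8]
width: 19.8
gripper_force: 29.9
clock: 23.03
ee_pos: [615.6, 174.8, 182.1]
tool_rot: [179.9, 0.1, 161.1]
contact_force: [0.3, 0.1, -1.4]
width: 19.9
gripper_force: 29.9
```

```bash
python3 -m pendant '[{"delta_pos":[0,10,5],"angular":[-2,-5.7,0],"gripper":0},{"delta_pos":[-12,28,10],"angular":[-3.9,-11.4,0],"gripper":0},{"delta_pos":[-24,46,10],"angular":[-5.8,-17,0],"gripper":0},{"delta_pos":[-36,64,10],"angular":[-7.8,-22.7,0],"gripper":0},{"delta_pos":[-50,82,0],"angular":[-9.7,-28.4,0],"gripper":0},{"delta_pos":[-63,97.8,-15],"angular":[-9.7,-28.4,0],"gripper":0},{"delta_pos":[-63,97.8,-24.4],"angular":[-9.7,-28.4,0],"gripper":0},{"delta_pos":[-63,97.8,-24.4],"angular":[-9.7,-28.4,0],"gripper":0},{"delta_pos":[-63,97.8,-24.4],"angular":[-9.7,-28.4,0],"gripper":0}]'
python3 -m pendant '[{"delta_pos":[-8.2,2.8,-5],"angular":[0,0,0],"gripper":0},{"delta_pos":[-16.4,5.6,-10],"angular":[0,0,0],"gripper":0},{"delta_pos":[-20.5,7,-12.5],"angular":[0,0,0],"gripper":0},{"delta_pos":[-20.5,7,-12.5],"angular":[0,0,0],"gripper":0},{"delta_pos":[-20.5,7,-12.5],"angular":[0,0,0],"gripper":0}]'
python3 -m pendant '[{"delta_pos":[1,-0.3,-1.7],"angular":[0,0,0],"gripper":0},{"delta_pos":[1.4,-0.5,-2.6],"angular":[0,0,0],"gripper":0},{"delta_pos":[1.4,-0.5,-2.6],"angular":[0,0,0],"gripper":0},{"delta_pos":[1.4,-0.5,-2.6],"angular":[0,0,0],"gripper":0}]'
```

```text
clock: 23.78
ee_pos: [552.7, 272.0, 155.2]
tool_rot: [-179.9, 29.9, 161.1]
contact_force: [-0.4, 0.7, -0.7]
width: 19.7
gripper_force: 29.9
clock: 24.2
ee_pos: [532.8, 279.1, 144.1]
tool_rot: [180.0, 30.0, 161.0]
contact_force: [0.8, 0.4, -1.3]
width: 19.9
gripper_force: 29.9
clock: 24.53
ee_pos: [533.6, 278.9, 141.1]
tool_rot: [180.0, 30.0, 161.1]
contact_force: [0.7, -0.7, -0.8]
width: 19.8
gripper_force: 29.9
```

Nominal height above the floor is now 6 mm with the tip over the lip. I lower in 1 mm steps until touch.

```bash
for i in 1; do python3 -m pendant '[{"delta_pos":[0.5,-0.2,-0.9],"angular":[0,0,0],"gripper":0},{"delta_pos":[0.5,-0.2,-0.9],"angular":[0,0,0],"gripper":0}]' | grep -E "pos|contact"; done
python3 -m pendant '[{"delta_pos":[0.5,-0.2,-0.9],"angular":[0,0,0],"gripper":0},{"delta_pos":[0.5,-0.2,-0.9],"angular":[0,0,0],"gripper":0}]' | grep -E "pos|contact"
python3 -m pendant '[{"delta_pos":[0.5,-0.2,-0.9],"angular":[0,0,0],"gripper":0},{"delta_pos":[0.5,-0.2,-0.9],"angular":[0,0,0],"gripper":0}]' | grep -E "pos|contact"
```

```text
ee_pos: [534.0, 278.9, 140.1]
contact_force: [0.5, 0.8, -1.2]
ee_pos: [534.5, 278.7, 139.4]
contact_force: [-0.1, 0.8, 1.0]
ee_pos: [535.0, 278.4, 138.5]
contact_force: [-1.1, -1.1, 2.2]
```

```bash
python3 -m pendant '[{"delta_pos":[-1.2,0.4,2.2],"angular":[0,0,0],"gripper":0},{"delta_pos":[-5.3,1.8,-0.3],"angular":[0,0,0],"gripper":0},{"delta_pos":[-9.4,3.2,-2.8],"angular":[0,0,0],"gripper":0},{"delta_pos":[-13.5,4.6,-5.3],"angular":[0,0,0],"gripper":0},{"delta_pos":[-17.6,6,-7.8],"angular":[0,0,0],"gripper":0},{"delta_pos":[-17.6,6,-7.8],"angular":[0,0,0],"gripper":0}]'
python3 -m pendant '[{"delta_pos":[-4.1,1.4,-2.5],"angular":[0,0,0],"gripper":0},{"delta_pos":[-8.2,2.8,-5],"angular":[0,0,0],"gripper":0},{"delta_pos":[-12.3,4.2,-7.5],"angular":[0,0,0],"gripper":0},{"delta_pos":[-16.4,5.6,-10],"angular":[0,0,0],"gripper":0},{"delta_pos":[-16.4,5.6,-10],"angular":[0,0,0],"gripper":0}]' | grep -E "pos|contact"
```

```text
clock: 25.53
ee_pos: [516.1, 284.7, 129.7]
tool_rot: [-179.9, 29.9, 161.2]
contact_force: [-0.6, -0.1, -1.4]
width: 19.8
gripper_force: 30.0
ee_pos: [499.9, 290.3, 119.9]
contact_force: [1.4, -0.1, -0.7]
```

```bash
python3 -m pendant '[{"delta_pos":[-4.1,1.4,-2.5],"angular":[0,0,0],"gripper":0},{"delta_pos":[-8.2,2.8,-5],"angular":[0,0,0],"gripper":0},{"delta_pos":[-12.3,4.2,-7.5],"angular":[0,0,0],"gripper":0},{"delta_pos":[-16.4,5.6,-10],"angular":[0,0,0],"gripper":0},{"delta_pos":[-19.7,6.7,-12],"angular":[0,0,0],"gripper":0},{"delta_pos":[-19.7,6.7,-12],"angular":[0,0,0],"gripper":0}]' | grep -E "pos|contact"
python3 -m pendant '[{"delta_pos":[-1.6,0.6,-1],"angular":[0,0,0],"gripper":0},{"delta_pos":[-3.3,1.1,-2],"angular":[0,0,0],"gripper":0},{"delta_pos":[-3.3,1.1,-2],"angular":[0,0,0],"gripper":0}]' | grep -E "pos|contact"
python3 -m pendant '[{"delta_pos":[-1.6,0.6,-1],"angular":[0,0,0],"gripper":0},{"delta_pos":[-2.5,0.8,-1.5],"angular":[0,0,0],"gripper":0},{"delta_pos":[-2.5,0.8,-1.5],"angular":[0,0,0],"gripper":0}]' | grep -E "pos|contact"
```

```text
ee_pos: [480.3, 297.0, 108.0]
contact_force: [-0.9, 0.2, -0.7]
ee_pos: [477.7, 297.9, 106.4]
contact_force: [-0.2, -0.4, -1.7]
ee_pos: [475.9, 298.8, 105.5]
contact_force: [3.0, -1.9, 0.8]
```

```bash
python3 -m pendant '[{"delta_pos":[-1.6,0.6,-1],"angular":[0,0,0],"gripper":0},{"delta_pos":[-2.5,0.9,-1.5],"angular":[0,0,0],"gripper":0},{"delta_pos":[-2.5,0.9,-1.5],"angular":[0,0,0],"gripper":0}]' | grep -E "pos|contact"
python3 -m pendant '[{"delta_pos":[1,-0.3,0.6],"angular":[0,0,0],"gripper":20},{"delta_pos":[1,-0.3,0.6],"angular":[0,0,0],"gripper":36},{"delta_pos":[1,-0.3,0.6],"angular":[0,0,0],"gripper":36},{"delta_pos":[1,-0.3,0.6],"angular":[0,0,0],"gripper":36},{"delta_pos":[1,-0.3,0.6],"angular":[0,0,0],"gripper":36},{"delta_pos":[-12,4,23],"angular":[0,0,0],"gripper":36},{"delta_pos":[-24,8,45],"angular":[0,0,0],"gripper":36},{"delta_pos":[-38,12.8,70],"angular":[0,0,0],"gripper":36},{"delta_pos":[-38,12.8,70],"angular":[0,0,0],"gripper":36},{"delta_pos":[-38,12.8,70],"angular":[0,0,0],"gripper":36}]'
cat > chk.py <<'E'
from h import *
import sys
np.set_printoptions(precision=1,suppress=True)
n="wrist";J=capture(n);m=camera_model(n);cv2.imwrite("pics/chk%s.png"%sys.argv[1],J[:,:,::-1])
u=np.array([.324,.946,0]);bx=np.array([.819,-.281,.5]);bz=np.array([-.473,.162,.866])
rk=np.array([443.5,281.5,56])+(int(sys.argv[1])*54-81)*u
print(r.read_state()["ee_pos"],"expect",proj(m,[rk+s*bx+22*bz for s in(8,50,92)]).ravel())
for b in blobs(J,*eval(sys.argv[2]),100):
    if abs(b[0][0]-277)<45 and 100<b[0][1]<300: print(b[0],b[1])
E
python3 chk.py 2 '((0,0,0),(179,255,70))'
```

```text
ee_pos: [475.6, 299.5, 105.9]
contact_force: [10.6, -7.1, 7.8]
clock: 28.03
ee_pos: [434.6, 312.9, 174.4]
tool_rot: [179.9, 30.1, 161.1]
contact_force: [0.1, -0.2, -0.2]
width: 36.1
gripper_force: 0.0
[434.6 312.5 173.3] expect [277.5 170.9 277.5 238.7 277.5 299.5]
[291.9 250.4] [282 195  12  94 187]
[263.3 252.9] [262 213   7  76 122]
```

```bash
python3 - <<'E'
import cv2,numpy as np
for f in("chk2","z_wrist"):
    J=cv2.imread(f"pics/{f}.png");H=cv2.cvtColor(J,cv2.COLOR_BGR2HSV)
    for c in (270,284): print(f,c,[(y,*map(int,H[y,c])) for y in range(136,316,6)])
E
```

```text
chk2 270 [(136, 26, 57, 218), (142, 19, 82, 178), (148, 18, 153, 122), (154, 18, 146, 176), (160, 12, 138, 74), (166, 13, 121, 82), (172, 14, 97, 87), (178, 13, 96, 88), (184, 14, 98, 86), (190, 11, 102, 85), (196, 11, 96, 85), (202, 13, 92, 86), (208, 10, 92, 83), (214, 8, 78, 85), (220, 10, 80, 86), (226, 10, 83, 80), (232, 11, 78, 82), (238, 8, 76, 84), (244, 9, 86, 77), (250, 6, 74, 83), (256, 13, 70, 87), (262, 8, 72, 81), (268, 13, 76, 84), (274, 6, 73, 84), (280, 9, 62, 86), (286, 12, 68, 86), (292, 15, 121, 196), (298, 15, 126, 193), (304, 14, 123, 203), (310, 14, 123, 201)]
chk2 284 [(136, 27, 53, 221), (142, 20, 85, 176), (148, 17, 153, 123), (154, 18, 149, 174), (160, 17, 159, 72), (166, 13, 107, 86), (172, 12, 89, 92), (178, 12, 93, 85), (184, 10, 95, 86), (190, 11, 86, 83), (196, 10, 83, 83), (202, 10, 88, 81), (208, 8, 77, 86), (214, 13, 93, 82), (220, 12, 92, 83), (226, 9, 94, 81), (232, 10, 85, 81), (238, 9, 80, 83), (244, 10, 83, 80), (250, 9, 90, 82), (256, 12, 90, 79), (262, 8, 71, 79), (268, 10, 81, 85), (274, 9, 81, 76), (280, 12, 82, 81), (286, 14, 88, 81), (292
[... 616 characters left out ...]
(292, 33, 32, 223), (298, 16, 124, 200), (304, 15, 123, 201), (310, 14, 126, 156)]
z_wrist 284 [(136, 30, 50, 219), (142, 19, 83, 178), (148, 19, 83, 179), (154, 19, 142, 190), (160, 19, 147, 174), (166, 19, 94, 128), (172, 27, 52, 219), (178, 30, 45, 219), (184, 30, 43, 220), (190, 31, 40, 221), (196, 30, 42, 221), (202, 30, 42, 221), (208, 29, 42, 221), (214, 30, 41, 220), (220, 31, 41, 222), (226, 31, 39, 221), (232, 30, 41, 220), (238, 31, 41, 220), (244, 30, 39, 221), (250, 30, 39, 221), (256, 30, 38, 222), (262, 30, 41, 220), (268, 30, 38, 220), (274, 33, 40, 222), (280, 30, 38, 220), (286, 30, 39, 220), (292, 32, 41, 224), (298, 14, 120, 199), (304, 15, 123, 203), (310, 15, 118, 198)]
```

```bash
python3 -m pendant '[{"delta_pos":[10,-12,25],"angular":[2,5.7,0],"gripper":50},{"delta_pos":[28,-42,40],"angular":[3.9,11.4,0],"gripper":50},{"delta_pos":[48,-74,45],"angular":[5.8,17,0],"gripper":60},{"delta_pos":[68,-106,45],"angular":[7.8,22.7,0],"gripper":60},{"delta_pos":[88,-138,45],"angular":[9.7,28.4,0],"gripper":60},{"delta_pos":[108,-170,45],"angular":[9.7,28.4,0],"gripper":60},{"delta_pos":[130,-203,30],"angular":[9.7,28.4,0],"gripper":60},{"delta_pos":[150,-230,5],"angular":[9.7,28.4,0],"gripper":60},{"delta_pos":[163.8,-245.6,-22.5],"angular":[9.7,28.4,0],"gripper":60},{"delta_pos":[163.8,-245.6,-22.5],"angular":[9.7,28.4,0],"gripper":60}]'
python3 -m pendant '[{"delta_pos":[0,0,0],"angular":[0,0,-4.3],"gripper":60},{"delta_pos":[0,0,0],"angular":[0,0,-4.3],"gripper":60},{"delta_pos":[0,0,0],"angular":[0,0,-4.3],"gripper":60},{"delta_pos":[0,0,0],"angular":[0,0,-4.3],"gripper":60}]'
python3 hover.py '((0,150,40),(8,255,255))' red
```

```text
clock: 28.92
ee_pos: [598.7, 62.7, 143.8]
tool_rot: [-179.8, -0.6, 160.8]
contact_force: [-0.8, 0.0, -0.9]
width: 59.8
gripper_force: 0.0
clock: 29.25
ee_pos: [598.5, 67.2, 151.2]
tool_rot: [-180.0, 0.0, 156.9]
contact_force: [-0.8, -0.3, 0.5]
width: 60.0
gripper_force: 0.0
[598.5  67.3 151.3] [180.    0.  156.9]
[  4.4 143.4] [  0 106  13  76 543] rect [  6.  143.5  75.   12.   90. ] mid@22 [486.4 -82.1  22. ]
ends [465.3 -69.6  22. ] [507.1 -99.   22. ] 51.05869517335186 yaw 144.93300978961557 mid [486.2 -84.3  22. ]
[275.4 201. ] [ 261  145   31  114 2978] rect [275.5 201.5  28.4 113.7   1.8] mid@22 [594.5  68.1  22. ]
ends [558.6  84.6  22. ] [633.9  49.9  22. ] 82.91284250454231 yaw 155.24138386763394 mid [596.2  67.3  22. ]
```

```bash
python3 -m pendant '[{"delta_pos":[-0.3,-0.5,-35],"angular":[0,0,-1.5],"gripper":60},{"delta_pos":[-0.3,-0.5,-70],"angular":[0,0,-1.5],"gripper":60},{"delta_pos":[-0.3,-0.5,-100],"angular":[0,0,-1.5],"gripper":50},{"delta_pos":[-0.3,-0.5,-118],"angular":[0,0,-1.5],"gripper":40},{"delta_pos":[-0.3,-0.5,-125],"angular":[0,0,-1.5],"gripper":20},{"delta_pos":[-0.3,-0.5,-125],"angular":[0,0,-1.5],"gripper":0},{"delta_pos":[-0.3,-0.5,-125],"angular":[0,0,-1.5],"gripper":0},{"delta_pos":[-0.3,-0.5,-125],"angular":[0,0,-1.5],"gripper":0},{"delta_pos":[-0.3,-0.5,-125],"angular":[0,0,-1.5],"gripper":0},{"delta_pos":[-0.3,-0.5,-125],"angular":[0,0,-1.5],"gripper":0}]'
python3 -m pendant '[{"delta_pos":[0,0,8],"angular":[0,0,0],"gripper":0},{"delta_pos":[0,0,30],"angular":[0,0,3],"gripper":0},{"delta_pos":[0,0,60],"angular":[0,0,5.8],"gripper":0},{"delta_pos":[0,0,95],"angular":[0,0,5.8],"gripper":0},{"delta_pos":[0,0,130],"angular":[0,0,5.8],"gripper":0},{"delta_pos":[0,0,155],"angular":[0,0,5.8],"gripper":0},{"delta_pos":[0,0,155],"angular":[0,0,5.8],"gripper":0},{"delta_pos":[0,0,155],"angular":[0,0,5.8],"gripper":0}]'
```

```text
clock: 30.13
ee_pos: [599.2, 66.3, 27.7]
tool_rot: [179.9, 0.2, 155.3]
contact_force: [-1.0, 1.1, 7.3]
width: 19.4
gripper_force: 30.0
clock: 30.8
ee_pos: [598.5, 66.3, 182.6]
tool_rot: [180.0, 0.2, 161.1]
contact_force: [-0.8, 0.4, -1.9]
width: 19.3
gripper_force: 30.0
```

```bash
python3 -m pendant '[{"delta_pos":[0,25,5],"angular":[-2,-5.7,0],"gripper":0},{"delta_pos":[-12,50,10],"angular":[-3.9,-11.4,0],"gripper":0},{"delta_pos":[-24,78,10],"angular":[-5.8,-17,0],"gripper":0},{"delta_pos":[-36,106,10],"angular":[-7.8,-22.7,0],"gripper":0},{"delta_pos":[-50,134,0],"angular":[-9.7,-28.4,0],"gripper":0},{"delta_pos":[-63.1,155.1,-12],"angular":[-9.7,-28.4,0],"gripper":0},{"delta_pos":[-63.1,155.1,-24.5],"angular":[-9.7,-28.4,0],"gripper":0},{"delta_pos":[-63.1,155.1,-24.5],"angular":[-9.7,-28.4,0],"gripper":0},{"delta_pos":[-63.1,155.1,-24.5],"angular":[-9.7,-28.4,0],"gripper":0}]'
python3 -m pendant '[{"delta_pos":[-8.2,2.8,-5],"angular":[0,0,0],"gripper":0},{"delta_pos":[-16.4,5.6,-10],"angular":[0,0,0],"gripper":0},{"delta_pos":[-20.5,7,-12.5],"angular":[0,0,0],"gripper":0},{"delta_pos":[-20.5,7,-12.5],"angular":[0,0,0],"gripper":0},{"delta_pos":[-19.1,6.5,-15.1],"angular":[0,0,0],"gripper":0},{"delta_pos":[-18.6,6.4,-16],"angular":[0,0,0],"gripper":0},{"delta_pos":[-18.1,6.2,-16.8],"angular":[0,0,0],"gripper":0},{"delta_pos":[-18.1,6.2,-16.8],"angular":[0,0,0],"gripper":0}]'
```

```text
clock: 31.55
ee_pos: [534.8, 221.2, 155.3]
tool_rot: [-179.9, 29.9, 161.2]
contact_force: [0.2, 0.3, -0.7]
width: 19.7
gripper_force: 30.0
clock: 32.22
ee_pos: [518.0, 227.4, 140.3]
tool_rot: [179.9, 30.1, 161.1]
contact_force: [0.0, -0.1, 4.1]
width: 20.0
gripper_force: 30.0
```

```bash
python3 -m pendant '[{"delta_pos":[-1.2,0.4,2.2],"angular":[0,0,0],"gripper":0},{"delta_pos":[-5.3,1.8,-0.3],"angular":[0,0,0],"gripper":0},{"delta_pos":[-9.4,3.2,-2.8],"angular":[0,0,0],"gripper":0},{"delta_pos":[-13.5,4.6,-5.3],"angular":[0,0,0],"gripper":0},{"delta_pos":[-17.6,6,-7.8],"angular":[0,0,0],"gripper":0},{"delta_pos":[-17.6,6,-7.8],"angular":[0,0,0],"gripper":0}]'| grep -E "pos|contact"
python3 -m pendant '[{"delta_pos":[-4.1,1.4,-2.5],"angular":[0,0,0],"gripper":0},{"delta_pos":[-8.2,2.8,-5],"angular":[0,0,0],"gripper":0},{"delta_pos":[-12.3,4.2,-7.5],"angular":[0,0,0],"gripper":0},{"delta_pos":[-16.4,5.6,-10],"angular":[0,0,0],"gripper":0},{"delta_pos":[-16.4,5.6,-10],"angular":[0,0,0],"gripper":0}]' | grep -E "pos|contact"
```

```text
ee_pos: [498.3, 233.9, 131.1]
contact_force: [-0.6, 0.5, -1.3]
ee_pos: [482.2, 239.4, 121.3]
contact_force: [0.1, -0.1, -1.5]
```

```bash
python3 -m pendant '[{"delta_pos":[-4.1,1.4,-2.5],"angular":[0,0,0],"gripper":0},{"delta_pos":[-8.2,2.8,-5],"angular":[0,0,0],"gripper":0},{"delta_pos":[-12.3,4.2,-7.5],"angular":[0,0,0],"gripper":0},{"delta_pos":[-16.4,5.6,-10],"angular":[0,0,0],"gripper":0},{"delta_pos":[-19.7,6.7,-12],"angular":[0,0,0],"gripper":0},{"delta_pos":[-19.7,6.7,-12],"angular":[0,0,0],"gripper":0}]' | grep -E "pos|contact"
python3 -m pendant '[{"delta_pos":[-1.6,0.6,-1],"angular":[0,0,0],"gripper":0},{"delta_pos":[-3.3,1.1,-2],"angular":[0,0,0],"gripper":0},{"delta_pos":[-3.3,1.1,-2],"angular":[0,0,0],"gripper":0}]' | grep -E "pos|contact"
python3 -m pendant '[{"delta_pos":[-1.6,0.6,-1],"angular":[0,0,0],"gripper":0},{"delta_pos":[-2.5,0.8,-1.5],"angular":[0,0,0],"gripper":0},{"delta_pos":[-2.5,0.8,-1.5],"angular":[0,0,0],"gripper":0}]' | grep -E "pos|contact"
```

```text
ee_pos: [462.6, 246.1, 109.4]
contact_force: [0.5, -1.0, -1.5]
ee_pos: [460.0, 247.0, 107.8]
contact_force: [-0.1, 1.3, -1.8]
ee_pos: [458.1, 247.9, 106.8]
contact_force: [2.1, -1.7, 0.5]
```

```bash
python3 -m pendant '[{"delta_pos":[-1.6,0.6,-1],"angular":[0,0,0],"gripper":0},{"delta_pos":[-2.5,0.9,-1.5],"angular":[0,0,0],"gripper":0},{"delta_pos":[-2.5,0.9,-1.5],"angular":[0,0,0],"gripper":0}]' | grep -E "pos|contact"
python3 -m pendant '[{"delta_pos":[1,-0.3,0.6],"angular":[0,0,0],"gripper":20},{"delta_pos":[1,-0.3,0.6],"angular":[0,0,0],"gripper":36},{"delta_pos":[1,-0.3,0.6],"angular":[0,0,0],"gripper":36},{"delta_pos":[1,-0.3,0.6],"angular":[0,0,0],"gripper":36},{"delta_pos":[1,-0.3,0.6],"angular":[0,0,0],"gripper":36},{"delta_pos":[-12,4,23],"angular":[0,0,0],"gripper":36},{"delta_pos":[-24,8,45],"angular":[0,0,0],"gripper":36},{"delta_pos":[-38,12.8,70],"angular":[0,0,0],"gripper":36},{"delta_pos":[-38,12.8,70],"angular":[0,0,0],"gripper":36},{"delta_pos":[-38,12.8,70],"angular":[0,0,0],"gripper":36}]'
python3 chk.py 1 '((0,120,40),(9,255,255))'
python3 - <<'E'
from h import *
np.set_printoptions(precision=1,suppress=True)
for n in("scene","side"):
    m=camera_model(n);J=capture(n)
    for b in blobs(J,(55,100,25),(85,255,255),40):
        X=ray(m,b[0],13)
        if 540<X[0]<680 and -150<X[1]<50 and b[1][4]<500: print(n,b[0],X)
E
```

```text
ee_pos: [457.9, 248.7, 107.1]
contact_force: [9.8, -7.3, 8.0]
clock: 35.22
ee_pos: [416.9, 262.0, 175.8]
tool_rot: [179.9, 30.1, 161.1]
contact_force: [0.2, -0.5, -0.5]
width: 35.7
gripper_force: 0.0
[417.  261.6 174.8] expect [277.3 169.5 277.3 237.1 277.3 297.6]
[277.8 222.2] [ 261  158   34  130 3937]
scene [245.2 240.5] [594.4 -53.9  13. ]
side [298.7 254. ] [594.8 -46.5  13. ]
```

```bash
python3 - <<'E'
from h import *
np.set_printoptions(precision=1,suppress=True)
md=camera_model("side");ms=camera_model("scene")
for p in((318,265),(355,263)):print("block top back",ray(md,p,32))
for p in((318,286),(356,284)):print("block bottom front",ray(md,p,0))
J=capture("side")
for b in blobs(J,(0,180,60),(6,255,255),40):
    if 220<b[0][0]<290 and 250<b[0][1]<300:
        p=b[2];l,rr=p[p[:,0].argmin()],p[p[:,0].argmax()];print("band",b[1],ray(md,l,38),ray(md,rr,38))
E
python3 -m pendant '[{"delta_pos":[10,-12,25],"angular":[2,5.7,0],"gripper":50},{"delta_pos":[28,-42,40],"angular":[3.9,11.4,0],"gripper":50},{"delta_pos":[48,-74,45],"angular":[5.8,17,0],"gripper":50},{"delta_pos":[68,-106,45],"angular":[7.8,22.7,0],"gripper":50},{"delta_pos":[90,-138,45],"angular":[9.7,28.4,0],"gripper":50},{"delta_pos":[110,-170,45],"angular":[9.7,28.4,0],"gripper":50},{"delta_pos":[130,-203,45],"angular":[9.7,28.4,0],"gripper":50},{"delta_pos":[150,-236,30],"angular":[9.7,28.4,0],"gripper":50},{"delta_pos":[165,-268,5],"angular":[9.7,28.4,0],"gripper":50},{"delta_pos":[177,-300,-20],"angular":[9.7,28.4,0],"gripper":50}]'
python3 -m pendant '[{"delta_pos":[0,-14,-4],"angular":[0,0,-4],"gripper":50},{"delta_pos":[0,-14,-4],"angular":[0,0,-4],"gripper":50},{"delta_pos":[0,-14,-4],"angular":[0,0,-4],"gripper":50},{"delta_pos":[0,-14,-4],"angular":[0,0,-4],"gripper":50}]'
python3 hover.py '((55,100,25),(85,255,255))' green
```

```text
block top back [ 628.1 -119.7   32. ]
block top back [ 720.6 -130.2   32. ]
block bottom front [ 619.1 -160.3    0. ]
block bottom front [ 712.8 -171.4    0. ]
band [235 270  36  12  99] [ 421.6 -112.4   38. ] [ 506.6 -121.7   38. ]
clock: 36.25
ee_pos: [594.3, -38.7, 155.0]
tool_rot: [-180.0, 0.0, 161.0]
contact_force: [0.0, -0.0, -0.1]
width: 50.1
gripper_force: 0.0
clock: 36.58
ee_pos: [593.3, -49.5, 152.9]
tool_rot: [180.0, -0.0, 157.2]
contact_force: [0.5, 0.2, 0.1]
width: 49.8
gripper_force: 0.0
[593.3 -49.2 153.3] [180.    0.  157.2]
```

```bash
python3 - <<'E'
from h import *
np.set_printoptions(precision=1,suppress=True)
J=capture("wrist");m=camera_model("wrist");s=r.read_state();print(s["ee_pos"],s["tool_rot"])
for b in blobs(J,(45,60,20),(95,255,255),150): print(b[0],b[1])
H=cv2.cvtColor(J,cv2.COLOR_RGB2HSV);print([(y,*map(int,H[y,275])) for y in range(30,300,12)])
print(proj(m,[[594,-52,22],[556,-36,22],[632,-68,22]]))
E
```

```text
[593.3 -49.1 153.4] [180.    0.1 157.2]
[270.2 203.9] [ 257  150   27  110 2767]
[(30, 14, 129, 144), (42, 13, 124, 146), (54, 6, 17, 154), (66, 0, 15, 155), (78, 0, 13, 155), (90, 0, 13, 155), (102, 13, 15, 156), (114, 5, 19, 158), (126, 8, 19, 160), (138, 16, 73, 133), (150, 47, 87, 91), (162, 65, 96, 156), (174, 65, 97, 157), (186, 55, 90, 102), (198, 57, 89, 100), (210, 56, 107, 95), (222, 57, 97, 97), (234, 57, 91, 101), (246, 52, 92, 97), (258, 50, 103, 99), (270, 14, 132, 154), (282, 15, 122, 211), (294, 14, 124, 201)]
[[273.2 208.3]
 [273.  150.4]
 [273.3 261. ]]
```

```bash
python3 -m pendant '[{"delta_pos":[5.8,-6.9,-35],"angular":[0,0,0],"gripper":50},{"delta_pos":[5.8,-6.9,-70],"angular":[0,0,0],"gripper":50},{"delta_pos":[5.8,-6.9,-100],"angular":[0,0,0],"gripper":45},{"delta_pos":[5.8,-6.9,-120],"angular":[0,0,0],"gripper":40},{"delta_pos":[5.8,-6.9,-127.5],"angular":[0,0,0],"gripper":20},{"delta_pos":[5.8,-6.9,-127.5],"angular":[0,0,0],"gripper":0},{"delta_pos":[5.8,-6.9,-127.5],"angular":[0,0,0],"gripper":0},{"delta_pos":[5.8,-6.9,-127.5],"angular":[0,0,0],"gripper":0},{"delta_pos":[5.8,-6.9,-127.5],"angular":[0,0,0],"gripper":0},{"delta_pos":[5.8,-6.9,-127.5],"angular":[0,0,0],"gripper":0}]'
python3 -m pendant '[{"delta_pos":[0,0,8],"angular":[0,0,0],"gripper":0},{"delta_pos":[0,0,30],"angular":[0,0,2],"gripper":0},{"delta_pos":[0,0,60],"angular":[0,0,3.9],"gripper":0},{"delta_pos":[0,0,95],"angular":[0,0,3.9],"gripper":0},{"delta_pos":[0,0,130],"angular":[0,0,3.9],"gripper":0},{"delta_pos":[0,0,155],"angular":[0,0,3.9],"gripper":0},{"delta_pos":[0,0,155],"angular":[0,0,3.9],"gripper":0},{"delta_pos":[0,0,155],"angular":[0,0,3.9],"gripper":0}]'
```

```text
clock: 37.52
ee_pos: [599.7, -57.0, 26.8]
tool_rot: [180.0, 0.1, 157.1]
contact_force: [0.0, 2.1, 4.8]
width: 19.7
gripper_force: 30.0
clock: 38.18
ee_pos: [599.2, -57.1, 181.9]
tool_rot: [180.0, 0.2, 161.0]
contact_force: [-0.0, -0.7, -1.2]
width: 20.1
gripper_force: 30.0
```

```bash
python3 -m pendant '[{"delta_pos":[0,25,5],"angular":[0,0,0],"gripper":0},{"delta_pos":[-5,58,10],"angular":[-2,-5.7,0],"gripper":0},{"delta_pos":[-15,92,10],"angular":[-3.9,-11.4,0],"gripper":0},{"delta_pos":[-28,126,10],"angular":[-5.8,-17,0],"gripper":0},{"delta_pos":[-42,160,10],"angular":[-7.8,-22.7,0],"gripper":0},{"delta_pos":[-58,194,0],"angular":[-9.7,-28.4,0],"gripper":0},{"delta_pos":[-77.5,225.6,-12],"angular":[-9.7,-28.4,0],"gripper":0},{"delta_pos":[-77.5,225.6,-22],"angular":[-9.7,-28.4,0],"gripper":0},{"delta_pos":[-77.5,225.6,-22],"angular":[-9.7,-28.4,0],"gripper":0},{"delta_pos":[-77.5,225.6,-22],"angular":[-9.7,-28.4,0],"gripper":0}]'
python3 -c "
from h import *
s=r.read_state()['ee_pos'];d=s-np.array([417.3,204.9,56]);print(s,d@[.819,-.281,.5],d@[.324,.946,0],d@[-.473,.162,.866]-24.75)"
```

```text
clock: 39.02
ee_pos: [521.2, 168.6, 157.3]
tool_rot: [-180.0, 29.9, 161.1]
contact_force: [0.5, 0.6, -1.1]
width: 20.0
gripper_force: 30.0
[521.16431807 168.59658807 157.25245147] 145.892360981801 -0.6909886343484033 7.925647791237964
```

```bash
python3 -m pendant '[{"delta_pos":[-8.2,3,-5],"angular":[0,0,0],"gripper":0},{"delta_pos":[-16.4,6,-10],"angular":[0,0,0],"gripper":0},{"delta_pos":[-20.5,7.5,-12.5],"angular":[0,0,0],"gripper":0},{"delta_pos":[-20.5,7.5,-12.5],"angular":[0,0,0],"gripper":0},{"delta_pos":[-19.5,7.2,-14.3],"angular":[0,0,0],"gripper":0},{"delta_pos":[-19.1,7,-15.1],"angular":[0,0,0],"gripper":0},{"delta_pos":[-19.1,7,-15.1],"angular":[0,0,0],"gripper":0},{"delta_pos":[-19.1,7,-15.1],"angular":[0,0,0],"gripper":0}]' | grep -E "pos|contact"
python3 -m pendant '[{"delta_pos":[0.5,-0.2,-0.9],"angular":[0,0,0],"gripper":0},{"delta_pos":[0.5,-0.2,-0.9],"angular":[0,0,0],"gripper":0}]' | grep -E "pos|contact"
```

```text
ee_pos: [502.9, 175.3, 143.3]
contact_force: [-0.3, 0.7, -0.6]
ee_pos: [503.2, 175.3, 142.3]
contact_force: [-0.3, -0.2, -1.9]
```

```bash
python3 -m pendant '[{"delta_pos":[0.5,-0.2,-0.9],"angular":[0,0,0],"gripper":0},{"delta_pos":[0.5,-0.2,-0.9],"angular":[0,0,0],"gripper":0}]' | grep -E "pos|contact"
python3 -m pendant '[{"delta_pos":[0.5,-0.2,-0.9],"angular":[0,0,0],"gripper":0},{"delta_pos":[0.5,-0.2,-0.9],"angular":[0,0,0],"gripper":0}]' | grep -E "pos|contact"
python3 -m pendant '[{"delta_pos":[0.5,-0.2,-0.9],"angular":[0,0,0],"gripper":0},{"delta_pos":[0.5,-0.2,-0.9],"angular":[0,0,0],"gripper":0}]' | grep -E "pos|contact"
```

```text
ee_pos: [503.7, 175.2, 141.6]
contact_force: [-0.3, -0.8, 1.8]
ee_pos: [504.3, 175.0, 140.8]
contact_force: [-0.2, -0.3, 4.1]
ee_pos: [504.7, 174.8, 139.7]
contact_force: [1.0, 0.1, 4.0]
```

```bash
python3 -m pendant '[{"delta_pos":[-1.5,0.5,2.8],"angular":[0,0,0],"gripper":0},{"delta_pos":[-5.6,1.9,0.3],"angular":[0,0,0],"gripper":0},{"delta_pos":[-9.7,3.3,-2.2],"angular":[0,0,0],"gripper":0},{"delta_pos":[-13.8,4.8,-4.7],"angular":[0,0,0],"gripper":0},{"delta_pos":[-17.9,6.2,-7.2],"angular":[0,0,0],"gripper":0},{"delta_pos":[-17.9,6.2,-7.2],"angular":[0,0,0],"gripper":0}]'| grep -E "pos|contact"
python3 -m pendant '[{"delta_pos":[-4.1,1.4,-2.5],"angular":[0,0,0],"gripper":0},{"delta_pos":[-8.2,2.8,-5],"angular":[0,0,0],"gripper":0},{"delta_pos":[-12.3,4.2,-7.5],"angular":[0,0,0],"gripper":0},{"delta_pos":[-16.4,5.6,-10],"angular":[0,0,0],"gripper":0},{"delta_pos":[-16.4,5.6,-10],"angular":[0,0,0],"gripper":0}]' | grep -E "pos|contact"
```

```text
ee_pos: [485.3, 181.2, 131.5]
contact_force: [-0.0, 0.1, -0.3]
ee_pos: [469.1, 186.7, 121.8]
contact_force: [-0.4, 1.5, -0.8]
```

```bash
python3 -m pendant '[{"delta_pos":[-4.1,1.4,-2.5],"angular":[0,0,0],"gripper":0},{"delta_pos":[-8.2,2.8,-5],"angular":[0,0,0],"gripper":0},{"delta_pos":[-12.3,4.2,-7.5],"angular":[0,0,0],"gripper":0},{"delta_pos":[-16.4,5.6,-10],"angular":[0,0,0],"gripper":0},{"delta_pos":[-18,6.2,-11],"angular":[0,0,0],"gripper":0},{"delta_pos":[-18,6.2,-11],"angular":[0,0,0],"gripper":0}]' | grep -E "pos|contact"
```

```text
ee_pos: [451.6, 192.9, 111.1]
contact_force: [-0.2, 0.1, -0.7]
```

```bash
python3 -m pendant '[{"delta_pos":[-1.6,0.6,-1],"angular":[0,0,0],"gripper":0},{"delta_pos":[-3.3,1.1,-2],"angular":[0,0,0],"gripper":0},{"delta_pos":[-4.5,1.5,-2.8],"angular":[0,0,0],"gripper":0},{"delta_pos":[-4.5,1.5,-2.8],"angular":[0,0,0],"gripper":0}]' | grep -E "pos|contact"
python3 -m pendant '[{"delta_pos":[-1.6,0.6,-1],"angular":[0,0,0],"gripper":0},{"delta_pos":[-2.5,0.8,-1.5],"angular":[0,0,0],"gripper":0},{"delta_pos":[-2.5,0.8,-1.5],"angular":[0,0,0],"gripper":0}]' | grep -E "pos|contact"
```

```text
ee_pos: [447.5, 194.3, 108.5]
contact_force: [0.1, 0.2, -1.5]
ee_pos: [446.0, 195.2, 107.7]
contact_force: [3.2, -2.6, 2.1]
```

```bash
python3 -m pendant '[{"delta_pos":[-1.6,0.6,-1],"angular":[0,0,0],"gripper":0},{"delta_pos":[-2.5,0.9,-1.5],"angular":[0,0,0],"gripper":0},{"delta_pos":[-2.5,0.9,-1.5],"angular":[0,0,0],"gripper":0}]' | grep -E "pos|contact"
python3 -m pendant '[{"delta_pos":[1,-0.3,0.6],"angular":[0,0,0],"gripper":20},{"delta_pos":[1,-0.3,0.6],"angular":[0,0,0],"gripper":36},{"delta_pos":[1,-0.3,0.6],"angular":[0,0,0],"gripper":36},{"delta_pos":[1,-0.3,0.6],"angular":[0,0,0],"gripper":36},{"delta_pos":[1,-0.3,0.6],"angular":[0,0,0],"gripper":36},{"delta_pos":[-12,4,23],"angular":[0,0,0],"gripper":36},{"delta_pos":[-24,8,45],"angular":[0,0,0],"gripper":36},{"delta_pos":[-38,12.8,70],"angular":[0,0,0],"gripper":36},{"delta_pos":[-38,12.8,70],"angular":[0,0,0],"gripper":36},{"delta_pos":[-38,12.8,70],"angular":[0,0,0],"gripper":36}]'
python3 chk.py 0 '((45,60,20),(95,255,255))'
python3 -m pendant '[{"delta_pos":[10,10,35],"angular":[2,5.7,0],"gripper":36},{"delta_pos":[20,30,70],"angular":[3.9,11.4,0],"gripper":36},{"delta_pos":[30,55,100],"angular":[5.8,17,0],"gripper":36},{"delta_pos":[42,80,130],"angular":[7.8,22.7,0],"gripper":36},{"delta_pos":[55,110,160],"angular":[9.7,28.4,0],"gripper":36},{"delta_pos":[70,130,190],"angular":[9.7,28.4,0],"gripper":36},{"delta_pos":[85,130,210],"angular":[9.7,28.4,0],"gripper":36},{"delta_pos":[100,130,220],"angular":[9.7,28.4,0],"gripper":36},{"delta_pos":[100,130,220],"angular":[9.7,28.4,0],"gripper":36},{"delta_pos":[100,130,220],"angular":[9.7,28.4,0],"gripper":36}]'
python3 - <<'E'
from h import *
np.set_printoptions(precision=1,suppress=True)
m=camera_model("wrist");J=capture("wrist");cv2.imwrite("pics/fin.png",J[:,:,::-1])
u=np.array([.324,.946,0]);bx=np.array([.819,-.281,.5]);bz=np.array([-.473,.162,.866])
for n,k,lo,hi in(("green",0,(45,60,20),(95,255,255)),("red",1,(0,130,40),(9,255,255)),("black",2,(0,0,0),(179,150,100)),("pale",3,(26,25,140),(36,80,255))):
    rk=np.array([443.5,281.5,56])+(k*54-81)*u
    e=proj(m,[rk+s*bx+22*bz for s in(8,50,92)]);print(n,"expect",e.ravel())
    for b in blobs(J,lo,hi,150):
        if abs(b[0]-e[1]).max()<25: print("  ",b[0],np.round(cv2.minAreaRect(b[2].astype(np.float32))[1],1),b[2].min(0),b[2].max(0))
md,ms=camera_model("side"),camera_model("scene");I=capture("side");S=capture("scene")
for b in blobs(I,(0,180,60),(6,255,255),40):
    p=b[2];
    if b[0][1]>250 and 220<b[0][0]<340: print("side red",b[0],b[1],ray(md,p[p[:,0].argmin()],38),ray(md,p[p[:,0].argmax()],38))
for b in blobs(S,(0,180,60),(6,255,255),30):
    p=b[2]
    if 190<b[0][0]<310 and b[0][1]<230: print("scene red",b[0],b[1],ray(ms,p[p[:,0].argmin()],38),ray(ms,p[p[:,0].argmax()],38))
E
```

```text
ee_pos: [445.9, 196.1, 107.9]
contact_force: [11.1, -8.0, 8.7]
clock: 43.43
ee_pos: [404.4, 209.2, 176.4]
tool_rot: [179.8, 30.1, 161.0]
contact_force: [-0.1, 0.2, 0.0]
width: 36.2
gripper_force: 0.0
[404.5 208.9 175.4] expect [277.1 161.7 277.2 230.8 277.3 292.5]
[278.1 219. ] [ 262  157   33  126 3678]
clock: 44.32
ee_pos: [506.2, 338.7, 393.4]
tool_rot: [-179.9, -0.1, 160.9]
contact_force: [0.0, 0.4, -1.3]
width: 35.9
gripper_force: 0.0
green expect [141.6 123.1 138.7 157.7 135.6 193.9]
   [140.6 155.5] [16.3 69.9] [131 121] [150 190]
red expect [188.7 122.9 186.8 157.6 184.9 193.8]
   [189.5 157.2] [20.8 74.5] [179 120] [201 194]
black expect [235.8 122.8 235.  157.4 234.1 193.6]
   [236.7 155.8] [73. 19.] [227 120] [246 193]
pale expect [283.  122.6 283.2 157.2 283.4 193.4]
side red [252.  277.8] [235 270  36  12  99] [ 421.6 -112.4   38. ] [ 506.6 -121.7   38. ]
side red [321.  301.7] [316 296  11  12 109] [ 593.6 -240.1   38. ] [ 616.  -244.5   38. ]
scene red [264.1 213. ] [251 209  27   7  60] [ 504.2 -124.4   38. ] [444.7 -72.1  38. ]
```

```bash
python3 - <<'E'
from h import *
np.set_printoptions(precision=1,suppress=True)
md,ms=camera_model("side"),camera_model("scene")
t=np.linspace(0,6.28,100)
for n,m in(("side",md),("scene",ms)):
    q=proj(m,np.c_[464.5+44*np.cos(t),-110+44*np.sin(t),0*t+43]);q2=proj(m,np.c_[464.5+75*np.cos(t),-110+75*np.sin(t),0*t+5]);print(n,"band cols",q[:,0].min(),q[:,0].max(),"mat",q2.min(0),q2.max(0))
    J=capture(n);cv2.imwrite(f"pics/fin_{n}.png",J[:,:,::-1])
    for b in blobs(J,(0,180,60),(6,255,255),30):
        if 230<b[0][0]<280 and 200<b[0][1]<300: print(b[2].min(0),b[2].max(0))
    # mat colour extents
    H=cv2.cvtColor(J,cv2.COLOR_RGB2HSV)
J=cv2.imread("pics/fin.png");H=cv2.cvtColor(J,cv2.COLOR_BGR2HSV)
print([(y,*map(int,H[y,283])) for y in range(104,210,5)])
E
```

```text
side band cols 234.22765750334602 270.17015905200935 mat [222.6 259.5] [283.  300.6]
[235 270] [270 281]
scene band cols 249.23872303934812 277.9910098794939 mat [239.5 201.2] [287.8 230.3]
[250 208] [277 215]
[(104, 7, 169, 152), (109, 7, 171, 152), (114, 21, 80, 172), (119, 19, 160, 178), (124, 19, 83, 181), (129, 19, 149, 174), (134, 19, 83, 181), (139, 19, 83, 181), (144, 19, 87, 179), (149, 18, 89, 174), (154, 18, 86, 181), (159, 19, 81, 182), (164, 18, 84, 182), (169, 19, 86, 180), (174, 19, 80, 179), (179, 18, 128, 176), (184, 18, 85, 180), (189, 19, 83, 184), (194, 14, 133, 138), (199, 13, 126, 136), (204, 14, 132, 137), (209, 14, 143, 123)]
```

```bash
python3 -c "
from rig import r
print(r.job_done())"
```

```text
the job is handed in; nothing more can be done
None
```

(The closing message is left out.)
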